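# Set up the engraver's copy rest

## Task

Fit the loose crank on the square shaft of the screw jack and wind the jack's table up until its top is level with the top of the brass height pointer. Then take the brass-faced pattern plate, the taller one in the rack, and lean it back against the wooden backrest on the table, foot behind the lip, centred, brass face outward. Leave the crank on its shaft, and do not shift the pointer, the plain blank, the two gravers or the whetstone.

Things in the scene. Friction and masses are not known exactly. Their poses are not given: they have to be found in the camera images.
- crank: Loose dark steel crank, 0.42 kg, standing on its hub at any heading. Origin: centre of hub underside; x along the arm to the knob. Hub 36 mm square, z 0 to 24 mm, with a 17 mm square socket 24 mm deep from below. Arm 18 mm wide, z 24 to 32, x -44 to 64. Counterweight radius 14 at x -42, to z 43. On the hub axis a grip boss 22 mm square, z 32 to 62, for fitting it. All squares parallel to x, y.
- knob_mid (a point): Middle of the crank's upright wooden knob (diameter 22 mm, 40 mm tall, at x 55 mm of the crank, z 36 to 76 mm; this point at z 58 mm). It spins freely on the arm, so it can be held without turning the wrist while carried round in a circle of radius 55 mm about the shaft.
- shaft_seat (a point): Jack's upright steel drive shaft: centre of the top of its round collar (radius 16 mm), 70 mm above the bench, where the crank hub's underside sits when home. Above it stands the shaft's 14 mm square end, 14 mm high, then a round tapered nose 9 mm high; x and y are square to its flats and turn with the shaft, z up. It stands on a grey column 60 mm square.
- shaft (a joint): Turn of the jack's shaft (rad), growing clockwise seen from above, which raises the table 10 mm a turn (1.59 mm per rad). It does not run back. About 0.1 N m turns it. Stops at 0 and 26 rad.
- jack: The jack, fixed to the bench: steel base 120 x 330 mm, 20 mm high. Origin on the bench under its middle, x away from the robot at yaw 0. In its frame: shaft axis at (0, -100 mm); table 100 x 120 mm, 10 mm thick, centred at (0, +60 mm); pointer post (12 mm diameter, to 135 mm high) at (0, +152 mm).
- table_edge (a point): Middle of the +y edge of the jack table's top surface (flat steel plate), next to the pointer; it rises with the table. The top starts 90 to 93 mm above the bench.
- pointer_tip (a point): Top face of the tip of the brass height pointer, a 3 mm blade on the post at the +y end of the jack, 5 mm from the table's edge: the height wanted for the table's top. It can be pushed along its post but must be left alone.
- backrest (a point): Sloped wooden panel on the jack's table, rising with it: 100 mm wide, 60 high, 8 thick. Origin: middle of the lower edge of its front face, on the table's top; z up along the face (leaning back 0.35 rad from vertical), x out of its back (front is the -x side), y along its width. A steel lip 6 mm high stands parallel to it on the table, inner face 18.5 mm in front of the origin.
- pattern: Loose pattern plate 12 mm thick (x), 90 mm wide (y), 90 mm tall (z), 0.22 kg: wood with a brass face on its -x side bearing a flat round raised ornament. Origin: centre of its underside. It starts upright in one slot of the rack, either of the two, brass face towards -x of the rack.
- pattern_face (a point): Centre of the brass face of the pattern plate, 45 mm above its foot.
- rack: Fixed dark wood rack, 150 x 110 mm. Origin on the bench under its middle. Slots at x -37.5 and +37.5 mm run along y, 15 mm wide, floor 8 mm and ribs' top 24 mm above the bench.
- blank: Loose plain wooden blank 12 x 90 x 60 mm, standing in the other slot; shorter, no brass. Leave alone. Origin: centre of its underside.
- graver_a: Loose graver (mushroom wood handle 48 mm, steel blade 75 mm, 31 mm high) lying on the bench. Leave alone. Origin on the bench where handle and blade meet, blade along x.
- graver_b: A second, equal graver. Leave alone.
- whetstone: Loose dark whetstone 110 x 45 x 22 mm. Leave alone. Origin: centre of its underside.

How it is judged:
On the way, in this order (a step that is already met when the one before it is completed fails the run):
1. the crank is fully home on the jack's square shaft, upright (horizontal distance between crank and shaft_seat below 0.005 m and z of crank in the frame of shaft_seat below 0.006 m and angle between crank's own z axis and vertical below 0.12 rad), for 0.2 s.
2. with the crank on its shaft, the table's top is wound level with the pointer's top, within 3 mm (all of step 1 and z of table_edge in the frame of pointer_tip between -0.003 and 0.003 m), for 0.3 s.
At the end, for the whole second after the job is handed in: Table top level with pointer top within 3 mm; crank still home on the shaft (5 mm sideways, 6 mm up, 0.12 rad); pattern at rest against the backrest, within 0.16 rad of its slope, foot on the table behind the lip (-6 to +8 mm), centred within 15 mm, brass face outward (all of step 2 and angle between the z axis of pattern and the z axis of backrest, either way round below 0.16 rad and y of pattern in the frame of backrest between -0.015 and 0.015 m and z of pattern in the frame of backrest between -0.006 and 0.008 m and x of pattern_face in the frame of backrest between -0.022 and -0.008 m and linear speed of pattern below 0.02 m/s); the robot touches nothing.
It fails at once if the pointer is shifted by more than 4 mm (distance of pointer_tip from where it was at the start of the episode above 0.004 m).
It fails at once if the blank is shifted by more than 25 mm (distance of blank from where it was at the start of the episode above 0.025 m).
It fails at once if a graver or the whetstone is shifted by more than 30 mm (distance of any of graver_a, graver_b, whetstone from where it was at the start of the episode above 0.03 m).
It also fails if it takes over 72 s, if anything falls off the work surface, if the arm or the gripper's body presses on something with over 40 N, if the wrist force passes 120 N, or if a joint passes its speed limit or range.

## Robot

A 6-joint arm with a two-finger parallel gripper is mounted at the origin on the work surface. World frame = base frame: x ahead of the robot, y to its left, z up, the work surface at z = 0. Lengths are in m, angles in rad, forces in N, time in s.
With the tool pointing down it reaches from about 0.35 to 0.775 m from the base axis. Payload 7.3 kg.
Tool frame: the origin (TCP) lies midway between the tips of the shut fingers; the grasp point (between the pads) lies 19 mm behind it (robot.tcp_to_grasp is the distance from the TCP to the grasp point, in m); x points along the fingers, z is the direction in which the jaws open and shut, and the axes are right-handed (so a half turn about x gives the same grasp; the last joint's range is limited). The gripper opens to 92 mm and grips with 3 to 60 N. Pads are 19 mm wide; open, the fingers measure 130 mm over their backs; the gripper's body (75 mm by 190 mm) begins 47 mm behind the grasp point.
Start: joints at [-1.378, 0.342, 1.524, -0, 1.275, -0.146], TCP at [0.175, -0.495, 0.227] pointing down, gripper open.
Joint ranges: [-2.53, 2.53], [-0.77, 2.02], [0.04, 2.7], [-1, 4.14], [0.28, 2.66], [-3.11, 3.11]. Speed limits (rad/s): [2.57, 2.57, 3.14, 3.14, 3.14, 3.14].

## Interface

Orientations are given as [roll, pitch, yaw] about the fixed x, y, z axes, in that order (R = Rz(yaw) Ry(pitch) Rx(roll)).
In Python, from cell import robot gives the robot as it stands.
- The arm moves only by the tool move_arm, never from a script. Its argument "deltas" is a list of rows, each an object with "dp": the shift along the tool's x, y, z in m, a list of three; "turn": the turn, a rotation vector about the tool's x, y, z in degrees, a list of three. A call has 1 to 10 rows; each row is the pose to reach, as a shift and turn from the pose commanded when the call began, along the tool's axes at that moment; what a row does not reach only later rows make up. A row lasts 1/10 s, in which the tool goes at most 50 mm and 8.59 degrees, less where a joint would pass 70% of its speed; a pose out of reach is approached as far as the arm can. A call with a gripper value outside its range is refused whole. "hand" is the finger opening in m, from 0 to 0.0918, set as the call begins (left out, the last holds). The fingers move at their own pace and stop on an object; "squeeze" is the grip in N (left out, the last holds). Time passes only in rows, so rows that repeat a pose let the fingers close. It gives the time, the measured TCP pose, the force and the opening at its end, in the units of the state.
- robot.observe(): the state, without advancing time (a new reading comes with each control period).
- robot.read_camera(name): name is "side" or "top" or "wrist"; returns (picture, depth): 384x512x3 uint8, red, green, blue; 384x512 float32, m along the optical axis (not along the pixel's ray), 0 where there is no reading.
- robot.camera_info(name): a dict with "fx", "fy", "cx", "cy" (pixels), "R" (3x3) and "t" (3): a world point X has camera coordinates R X + t. Camera axes: x right, y down, z forward; pixel columns grow to the right and rows downward; lengths in m; the calibration is good to about 2 mm. A picture is of the moment at which its call begins: read the wrist's pose just before it. camera_info takes no time and is no camera call; for the wrist camera it gives the pose at the moment of the call.
- robot.hand_in(): hands the job in, once; it reports no verdict.
The state is a dict: "time": time; "qpos": joint angles; "qvel": joint speeds; "joint_efforts": joint torques, N m; "tool_pos": TCP position; "tool_rot": TCP orientation; "contact_force": force on the tool from outside, world axes, zero at the start; "torque": the same for the moment, N m; "opening": finger opening in m.
Only numpy, scipy, OpenCV 4.12 (cv2) and the standard library are available. Lean on these libraries where they do the work, as an engineer would, in place of code of your own. Each camera call takes 0.05 s, during which the arm holds its last target.

## Working session

There is one attempt and no reset: what is moved stays moved. The work goes in short steps, Python scripts to look and compute and a tool call to move; the robot and the scene stay as the last step left them, time stands still between calls to the robot, and variables do not carry over. Pictures are saved under pics/ and viewed, and the job is handed in when it is done.

Besides the shell and the picture viewer there is one more tool, called after "Emit:" by a JSON object that holds its "api" and its "payload", one argument or row to a line. move_arm: Moves the arm, as the interface text tells. Its arguments: {"type":"object","properties":{"deltas":{"type":"array"},"hand":{"type":"number"},"squeeze":{"type":"number"}},"required":["deltas"]}

```bash
ls; mkdir -p pics
python3 - <<'E'
from cell import robot
import cv2
s=robot.observe(); print(s, robot.tcp_to_grasp)
for n in ["top","side","wrist"]:
    print(n,robot.camera_info(n))
    p,d=robot.read_camera(n)
    cv2.imwrite(f"pics/{n}0.png",p[:,:,::-1]); 
    import numpy as np; np.save(f"pics/{n}0.npy",d)
E
```

```text
pics
{'time': 0.0, 'qpos': array([-1.37802539e+00,  3.42741278e-01,  1.52499773e+00, -1.41467882e-05,
        1.27538876e+00, -1.46010774e-01]), 'qvel': array([ 8.61525875e-04,  2.43564615e-04,  2.09433419e-04, -4.64845290e-04,
        7.36904947e-04,  6.06611758e-05]), 'joint_efforts': array([-6.17696824e-04, -4.31245780e+01, -2.44221890e+01,  7.17393612e-02,
        5.59275330e-02, -1.56122169e-04]), 'tool_pos': array([ 0.17441248, -0.49476223,  0.22604206]), 'tool_rot': array([3.00439377, 1.56926115, 1.77238328]), 'contact_force': array([0.36527995, 0.56769338, 0.19434366]), 'torque': array([-0.02254582, -0.01970336, -0.03164277]), 'opening': 0.09185537148590647} 0.0188
top {'fx': 418.90117560612305, 'fy': 418.90117560612305, 'cx': 256.30441014891335, 'cy': 195.9122288604936, 'R': array([[ 0.01886219, -0.99964457,  0.01884039],
       [-0.98597795, -0.02172267, -0.16545574],
       [ 0.16580619, -0.01545535, -0.98603724]]), 't': array([-0.04110923,  0.56507149,  1.03296217])}
side {'fx': 395.8771946026891, 'fy': 395.8771946026891, 'cx': 259.56027100934654, 'cy': 185.163205553644, 'R': array([[-9.60781021e-01, -2.77307881e-01, -4.10992051e-04],
       [-2.04607249e-01,  7.09895950e-01, -6.73931461e-01],
       [ 1.87178267e-01, -6.47416465e-01, -7.38793758e-01]]), 't': array([0.54419197, 0.19977762, 0.92794129])}
wrist {'fx': 276.78365348502047, 'fy': 276.78365348502047, 'cx': 252.02719546857307, 'cy': 188.9959877296448, 'R': array([[ 0.33200082, -0.94327786, -0.00152662],
       [-0.90337733, -0.31842213,  0.2872573 ],
       [-0.27144956, -0.09399054, -0.95785224]]), 't': array([-0.52597497, -0.03668404,  0.3906576 ])}
```

View pics/top0.png

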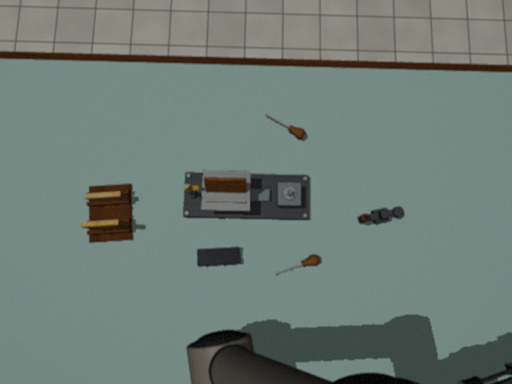

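View pics/side0.png

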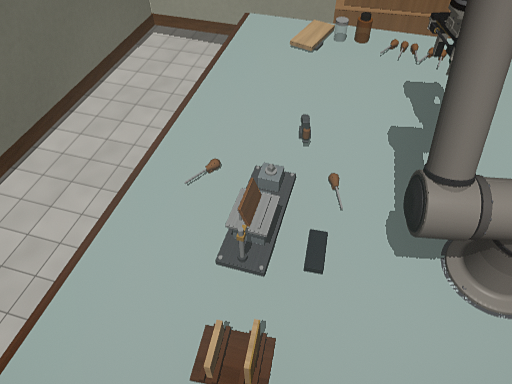

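View pics/wrist0.png

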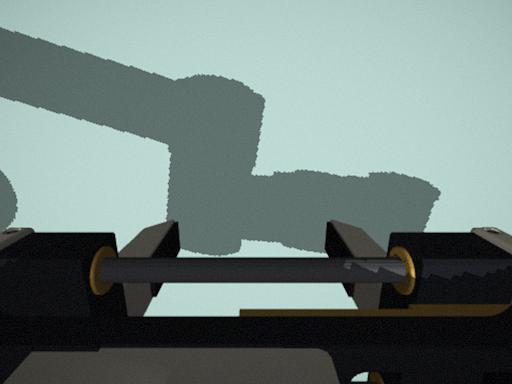

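Top view: the rack is at about (110,213), the jack at (247,196) with its shaft at (290,194), and the crank at (380,216) with the knob to its left. The whetstone is at (219,256) and the gravers at (290,128) and (300,265). Zooming in to measure.

```bash
cat > h.py <<'E'
import numpy as np, cv2
from cell import robot
def ray(ci,u,v):
    R=np.array(ci["R"]);t=np.array(ci["t"])
    d=np.array([(u-ci["cx"])/ci["fx"],(v-ci["cy"])/ci["fy"],1.0])
    return -R.T@t, R.T@d
def onz(ci,u,v,z):
    o,d=ray(ci,u,v); return o+d*(z-o[2])/d[2]
def cloud(ci,D):
    v,u=np.mgrid[:D.shape[0],:D.shape[1]]
    d=np.stack([(u-ci["cx"])/ci["fx"],(v-ci["cy"])/ci["fy"],np.ones_like(D)],-1)*D[...,None]
    return (d-np.array(ci["t"]))@np.array(ci["R"])
def proj(ci,X):
    c=np.array(ci["R"])@np.array(X)+np.array(ci["t"]); return ci["cx"]+ci["fx"]*c[0]/c[2],ci["cy"]+ci["fy"]*c[1]/c[2]
def crop(p,u0,v0,u1,v1,k,name):
    cv2.imwrite(name,cv2.resize(p[v0:v1,u0:u1,::-1],None,fx=k,fy=k,interpolation=cv2.INTER_CUBIC))
E
python3 - <<'E'
from h import *
p=cv2.imread("pics/top0.png")[:,:,::-1];D=np.load("pics/top0.npy")
crop(p,75,165,235,275,5,"pics/t_left.png")
crop(p,260,150,420,250,5,"pics/t_right.png")
q=cv2.imread("pics/side0.png")[:,:,::-1]
crop(q,180,150,310,280,4,"pics/s_jack.png")
P=cloud(robot.camera_info("top"),D)
for n,(u,v) in dict(shaft=(290,194),knob=(361,218),boss=(381,214),cw=(398,212),table=(225,200),bench=(330,300),stone=(219,256),rib=(110,213),p1=(103,194),p2=(101,224)).items(): print(n,P[v,u].round(3))
Z=P[...,2]; cv2.imwrite("pics/z.png",cv2.applyColorMap(cv2.resize(np.clip(Z[160:280,70:420]*255/0.16,0,255).astype(np.uint8),None,fx=2.2,fy=2.2,interpolation=0),cv2.COLORMAP_JET))
E
```

```text
shaft [ 0.566 -0.113  0.086]
knob [ 0.512 -0.295  0.066]
boss [ 0.524 -0.347  0.061]
cw [ 0.533 -0.399  0.039]
table [0.545 0.048 0.101]
bench [ 0.304 -0.227  0.001]
stone [0.411 0.063 0.025]
rib [0.518 0.354 0.011]
p1 [0.559 0.357 0.067]
p2 [0.48  0.344 0.1  ]
```

View pics/t_left.png

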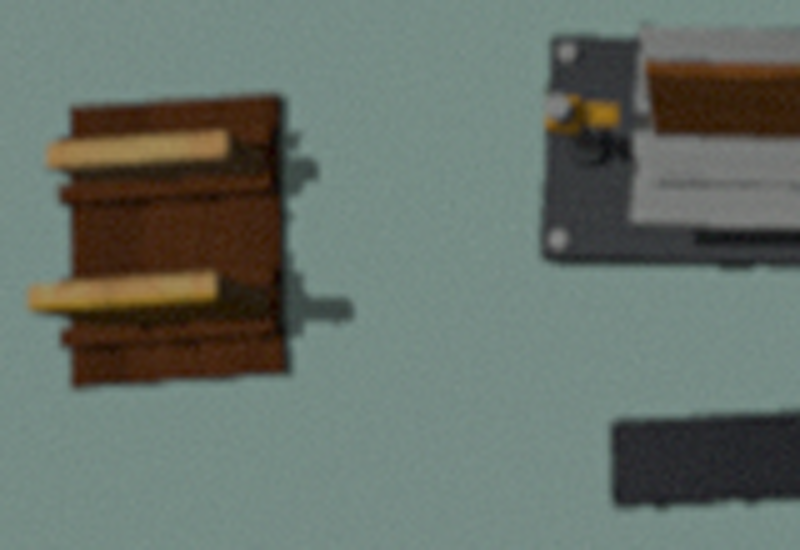

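View pics/t_right.png

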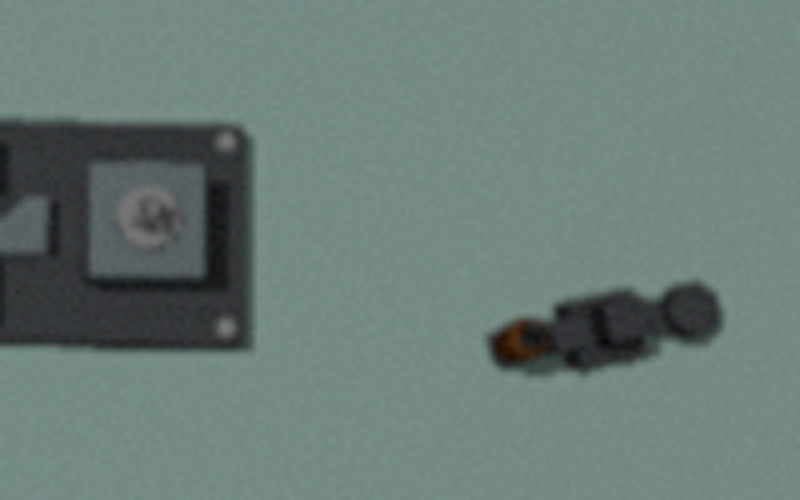

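View pics/z.png

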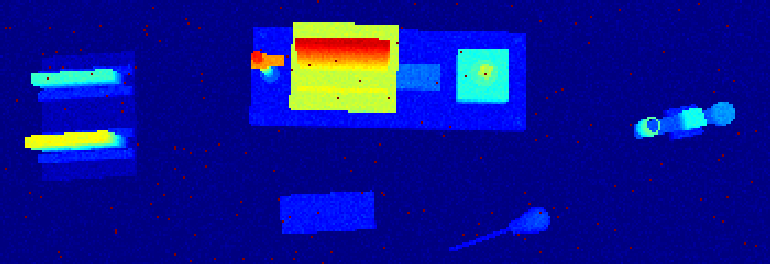

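View pics/s_jack.png

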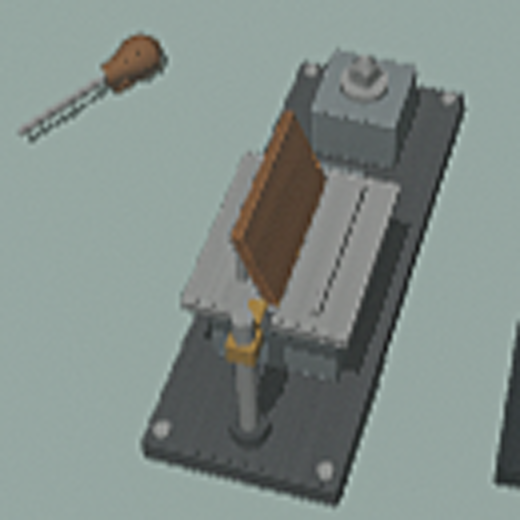

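Run:
```python
from h import *
D=np.load("pics/top0.npy");ci=robot.camera_info("top");P=cloud(ci,D);Z=P[...,2]
def box(n,m,u0,u1,v0,v1):
    M=np.zeros_like(Z,bool);M[v0:v1,u0:u1]=1;M&=m
    pts=P[M]; r=cv2.minAreaRect((pts[:,:2]*1000).astype(np.float32))
    print(n,len(pts),"med",np.median(pts,0).round(4),"rect",np.round(r[0],1),np.round(r[1],1),round(r[2],1))
    return pts
box("base",(Z>.012)&(Z<.03),180,312,168,222)
box("column",(Z>.05)&(Z<.085),272,306,178,212)
box("tabletop",(Z>.086)&(Z<.098),196,256,165,215)
box("tableall",(Z>.086),199,256,165,215)
box("nose",(Z>.083),272,306,178,212)
box("pointer",(Z>.1),180,200,180,200)
box("pattern",(Z>.09),75,140,210,235)
box("blank",(Z>.06),75,140,180,205)
box("rack",(Z>.005),75,140,180,250)
box("boss",(Z>.05),370,392,200,230)
box("knob",(Z>.05),350,370,205,230)
box("crank",(Z>.02),345,410,195,235)
for v in range(183,196): print(v,[int(x*1000) for x in Z[v,183:206]])
for u in (225,): print([ (v,int(Z[v,u]*1000),int(P[v,u,0]*1000)) for v in range(166,216,2)])
```

```text
base 2814 med [ 0.5503 -0.0444  0.0209] rect [573.   -2.6] [329.7 121.2] 89.9
column 526 med [ 0.5686 -0.1118  0.0653] rect [ 571.6 -112.1] [59.8 58.8] 0.7
tabletop 1306 med [0.5576 0.0461 0.0916] rect [572.8  47.1] [120.3 100.7] 89.8
tableall 1931 med [0.5702 0.0459 0.093 ] rect [504.9  47.2] [120.2 236.4] 89.9
nose 33 med [ 0.571  -0.1128  0.0869] rect [480.9 -67.6] [ 13.4 217.6] 63.4
pointer 94 med [0.5714 0.1321 0.1177] rect [489.3  56.3] [245.3  33.4] 41.7
pattern 208 med [0.4832 0.3476 0.0983] rect [448.9 186.8] [416.6  36.9] 77.8
blank 210 med [0.5577 0.356  0.0686] rect [491.7 188.7] [451.9  49.5] 68.7
rack 2510 med [0.5175 0.3499 0.0129] rect [504.2 217.2] [481.9 186.4] 84.1
boss 85 med [ 0.5262 -0.3558  0.0625] rect [ 526.8 -358.1] [21.5 22.6] 11.7
knob 52 med [ 0.5116 -0.2984  0.0719] rect [ 448.1 -165.1] [ 20.2 327.6] 25.5
crank 467 med [ 0.5243 -0.3514  0.0412] rect [ 475.1 -208.3] [ 38.7 427.3] 19.2
183 [0, -1, 137, 135, 134, 19, 18, 23, 22, 20, 20, 20, 21, 20, 20, 21, 20, 22, 22, 89, 94, 88, 129]
184 [1, 136, 138, 135, 135, 138, 116, 116, 19, 19, 20, 21, 21, 22, 20, 21
[... 887 characters left out ...]
 91]
193 [3, 22, 19, 22, 18, 33, 31, 61, 54, 49, 46, 33, 34, 32, 16, 20, 20, 24, 21, 93, 94, 90, 91]
194 [2, 21, 20, 18, 19, 36, 27, 39, 48, 44, 38, 34, 32, 31, 23, 23, 18, 19, 20, 91, 92, 94, 91]
195 [-1, 19, 20, 21, 21, 22, 31, 36, 33, 35, 34, 33, 35, 22, 22, 23, 19, 20, 18, 90, 91, 92, 93]
[(166, 6, 652), (168, 2, 648), (170, 89, 622), (172, 90, 617), (174, 92, 611), (176, 90, 607), (178, 144, 590), (180, 145, 585), (182, 137, 582), (184, 125, 579), (186, 118, 576), (188, 112, 572), (190, 101, 569), (192, 92, 566), (194, 91, 561), (196, 94, 556), (198, 92, 551), (200, 101, 544), (202, 94, 540), (204, 90, 536), (206, 86, 532), (208, 93, 526), (210, 16, 531), (212, 21, 525), (214, 22, 520)]
```

```bash
cat >> h.py <<'E'
from scipy.spatial.transform import Rotation as Ro
def Rt(s): return Ro.from_euler('xyz',s["tool_rot"]).as_matrix()
def Rgoal(jaw_yaw,tilt=0.,about=(0,1,0)):
    # tool pointing down, tool z (jaw) along yaw in the world; then tilted about world axis
    x=np.array([0,0,-1.]);z=np.array([np.cos(jaw_yaw),np.sin(jaw_yaw),0]);y=np.cross(z,x)
    return Ro.from_rotvec(np.array(about)*tilt).as_matrix()@np.stack([x,y,z],1)
def delta(p,R):
    s=robot.observe();R0=Rt(s)
    dp=R0.T@(np.array(p)-s["tool_pos"]); tv=Ro.from_matrix(R0.T@R).as_rotvec(degrees=True)
    print("dp mm",(dp*1000).round(1),"turn",tv.round(2),"|t|",np.linalg.norm(tv).round(1))
E
python3 - <<'E'
from h import *
s=robot.observe();R0=Rt(s);print(R0.round(3));c=robot.camera_info("wrist");R=c["R"];o=-R.T@c["t"]
print("cam in tool",R0.T@(o-s["tool_pos"]),"\nfwd",R0.T@R[2],"right",R0.T@R[0])
print("jaw yaw",np.degrees(np.arctan2(R0[1,2],R0[0,2])))
E
```

```text
[[-0.     0.943  0.332]
 [ 0.001  0.332 -0.943]
 [-1.     0.    -0.001]]
cam in tool [-0.15779726  0.07682637  0.00174118] 
fwd [ 9.57798035e-01 -2.87441886e-01 -2.93858600e-04] right [ 1.81331289e-04 -4.18101269e-04  9.99999896e-01]
jaw yaw -70.58578398618963
```

Run:
```python
from h import *
delta([0.572,-0.112,0.15],Rgoal(np.radians(13)))
```

```text
dp mm [  76.5  502.2 -228.9] turn [-8.359e+01 -5.000e-02 -5.000e-02] |t| 83.6
```

Emit:
{"api": "move_arm", "payload": {
  "deltas": [
    {"dp": [0,0.045,-0.02],"turn": [-8,0,0]},
    {"dp": [0,0.09,-0.041],"turn": [-16,0,0]},
    {"dp": [0,0.135,-0.061],"turn": [-24,0,0]},
    {"dp": [0,0.18,-0.082],"turn": [-32,0,0]},
    {"dp": [0,0.225,-0.102],"turn": [-40,0,0]},
    {"dp": [0.02,0.27,-0.123],"turn": [-48,0,0]},
    {"dp": [0.03,0.315,-0.144],"turn": [-56,0,0]},
    {"dp": [0.04,0.36,-0.164],"turn": [-64,0,0]},
    {"dp": [0.05,0.405,-0.184],"turn": [-72,0,0]},
    {"dp": [0.06,0.45,-0.205],"turn": [-80,0,0]}
  ]
}}

```text
time: 1.15
tool_pos: [0.5283, -0.1542, 0.1672]
tool_rot: [-2.756, 1.571, -2.586]
contact_force: [1.2, -0.8, 0.1]
opening: 0.0917
```

Run:
```python
from h import *
s=robot.observe();print(s["time"],s["tool_pos"],s["qpos"].round(2))
delta([0.572,-0.112,0.14],Rgoal(np.radians(13)))
```

```text
1.15 [ 0.52825475 -0.15420743  0.16717543] [-0.42  0.44  1.54 -0.    1.16 -0.59]
dp mm [27.2 34.2 50.3] turn [-3.25 -0.01  0.  ] |t| 3.3
```

Emit:
{"api": "move_arm", "payload": {
  "deltas": [
    {"dp": [0.014,0.017,0.025],"turn": [-3.2,0,0]},
    {"dp": [0.027,0.034,0.05],"turn": [-3.2,0,0]},
    {"dp": [0.027,0.034,0.05],"turn": [-3.2,0,0]},
    {"dp": [0.027,0.034,0.05],"turn": [-3.2,0,0]}
  ]
}}

```text
time: 1.55
tool_pos: [0.5705, -0.1137, 0.14]
tool_rot: [2.846, 1.569, 3.067]
contact_force: [0.4, -0.1, 0.2]
opening: 0.0918
```

Run:
```python
from h import *
s=robot.observe();ci=robot.camera_info("wrist");p,D=robot.read_camera("wrist")
print(s["tool_pos"],np.abs(s["qvel"]).max())
cv2.imwrite("pics/w1.png",p[:,:,::-1]);np.save("pics/w1.npy",D)
u,v=proj(ci,[.572,-.112,.09]);print(u,v);u=int(u);v=int(v)
crop(p,u-60,v-45,u+60,v+45,6,"pics/w1c.png")
P=cloud(ci,D);Z=P[...,2]
M=(Z>.077)&(Z<.1)&(np.hypot(P[...,0]-.572,P[...,1]+.112)<.03)
pts=P[M];r=cv2.minAreaRect((pts[:,:2]*1000).astype(np.float32));print(len(pts),pts.mean(0),r)
for a in (.066,.069,.074,.08,.086):print(a,((Z>a)&(np.hypot(P[...,0]-.572,P[...,1]+.112)<.03)).sum())
```

```text
[ 0.57053696 -0.11373462  0.14004855] 0.029588201172328608
255.36249924130294 203.74567635684204
327 [ 0.56871647 -0.11086886  0.08511439] ((568.8951416015625, -112.2645492553711), (14.578457832336426, 14.278807640075684), 68.47904968261719)
0.066 16530
0.069 16405
0.074 15838
0.08 15790
0.086 15591
```

View pics/w1c.png

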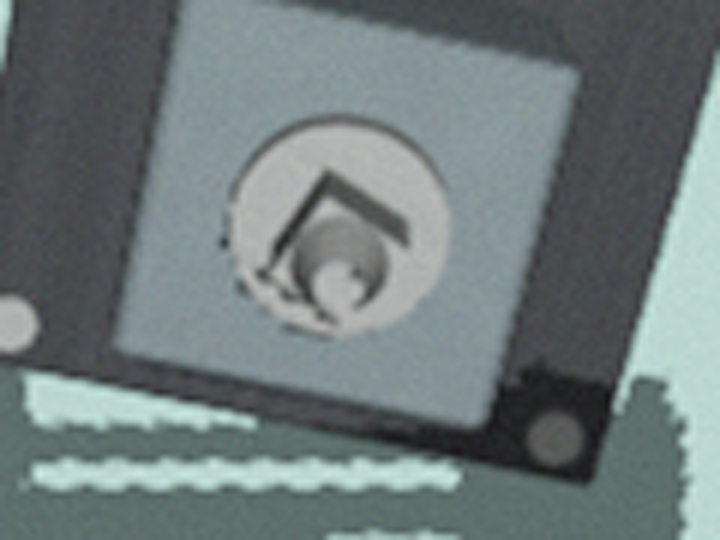

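View pics/w1.png

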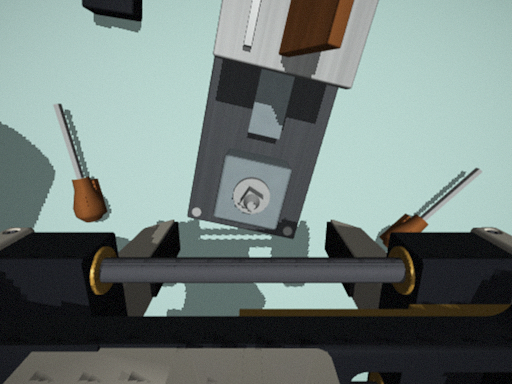

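Run:
```python
from h import *
ci=robot.camera_info("wrist");p=cv2.imread("pics/w1.png")[:,:,::-1]
f=lambda x,y,z:onz(ci,195+x/6-.4,158+y/6-.4,z)
print("collar",f(340,225,.07))
a,b,c=f(327,170,.07),f(268,268,.07),f(411,235,.07)
for q in (b,c):
    d=q-a;print(a,d*1000,np.degrees(np.arctan2(d[1],d[0]))%90)
# column top corners check
D=np.load("pics/w1.npy");P=cloud(ci,D);Z=P[...,2]
M=(Z>.055)&(Z<.075)&(np.abs(P[...,0]-.572)<.045)&(np.abs(P[...,1]+.112)<.045)
r=cv2.minAreaRect((P[M][:,:2]*1000).astype(np.float32));print("column",r)
M=(Z>.0675)&(Z<.074)&(np.hypot(P[...,0]-.572,P[...,1]+.112)<.025)
print(cv2.minEnclosingCircle((P[M][:,:2]*1000).astype(np.float32)),np.median(P[M],0))
# side faces of square: z .072-.084
M=(Z>.073)&(Z<.083)&(np.hypot(P[...,0]-.572,P[...,1]+.112)<.02)
print(cv2.minAreaRect((P[M][:,:2]*1000).astype(np.float32)),M.sum())
# dark edges via Hough on upscaled crop
g=cv2.cvtColor(np.ascontiguousarray(p),cv2.COLOR_RGB2GRAY)[180:215,230:275]
print(g[8:30,10:36])
```

```text
collar [ 0.56857602 -0.11293592  0.07      ]
[ 0.56496114 -0.10526518  0.07      ] [ -5.19266744 -16.39034655   0.        ] 72.4211449765617
[ 0.56496114 -0.10526518  0.07      ] [13.9814287  -6.91105551  0.        ] 63.696696536058965
column ((569.056396484375, -112.63831329345703), (59.740360260009766, 60.081119537353516), 89.76548767089844)
((568.9359130859375, -113.05500030517578), 16.161636352539062) [ 0.56754011 -0.10840406  0.07025941]
((568.9514770507812, -112.74351501464844), (14.142645835876465, 14.48330307006836), 69.25554656982422) 83
[[179 177 179 179 175 180 174 131  72  67  84  84 106 139 165 178 177 175
  177 180 181 178 176 178 177 181]
 [177 173 180 177 179 179 156  82  58  73  81  82  80  91 120 147 173 178
  177 179 177 180 179 181 181 180]
 [176 177 178 178 183 163 107  56  75  99  93  81  82  85  80 102 138 166
  177 179 177 178 178 180 180 180]
 [177 177 179 181 171 127  64  63 117 159 143 108  80  80  89  85  92 123
  151 171 178 175 180 176 181 180]
 [179 179 176 176 144  74  54 100 161 185 176 158 122  91  84  82  84  84
  101 133 165 178 179 172 177 178]
 [
[... 1151 characters left out ...]
05 108 103
   92 132 171 176 177 178 178 179]
 [134 167 180 141  67  69  92 148 183 178 177 177 169 150 126 111  96  92
   85 141 181 176 174 175 174 173]
 [148 143 153 149  94  61  88 151 184 181 178 179 177 173 171 139  95  78
  101 155 179 176 175 178 175 177]
 [183 142 107 135 125  83  73 148 182 181 178 177 172 180 183 148  79  85
  137 176 180 179 174 177 177 177]
 [179 153  97  94 108  91  58 124 171 182 178 181 178 178 174 125  76 129
  169 181 178 177 175 177 174 156]
 [174 178 152 139 141 129  94 101 150 169 176 181 180 168 132 108 139 170
  179 177 179 177 176 177 155 140]
 [164 179 178 177 182 172 158 128 119 151 167 180 179 166 142 157 174 177
  177 178 179 180 175 169 150 143]]
```

Wrist view: shaft collar at px (252,195), so the shaft is at (0.569, -0.113) with its flats at about 69° mod 90. Next I look at the crank.

Run:
```python
from h import *
delta([0.525,-0.357,0.135],Rgoal(np.radians(13)))
```

```text
dp mm [   5.8 -226.7  -97.3] turn [-0.38 -0.04  0.  ] |t| 0.4
```

Emit:
{"api": "move_arm", "payload": {
  "deltas": [
    {"dp": [0.0,-0.045,-0.019],"turn": [0,0,0]},
    {"dp": [0.0,-0.09,-0.039],"turn": [0,0,0]},
    {"dp": [0.0,-0.136,-0.058],"turn": [0,0,0]},
    {"dp": [0.003,-0.181,-0.078],"turn": [0,0,0]},
    {"dp": [0.006,-0.227,-0.097],"turn": [-0.3,0,0]},
    {"dp": [0.006,-0.227,-0.097],"turn": [-0.3,0,0]},
    {"dp": [0.006,-0.227,-0.097],"turn": [-0.3,0,0]}
  ]
}}

```text
time: 2.3
tool_pos: [0.5242, -0.3588, 0.1351]
tool_rot: [-0.116, 1.571, 0.106]
contact_force: [0.1, 0.6, -0.2]
opening: 0.0917
```

Run:
```python
from h import *
s=robot.observe();ci=robot.camera_info("wrist");p,D=robot.read_camera("wrist")
print(s["tool_pos"],np.abs(s["qvel"]).max())
cv2.imwrite("pics/w2.png",p[:,:,::-1]);np.save("pics/w2.npy",D)
P=cloud(ci,D);Z=P[...,2]
near=(np.hypot(P[...,0]-.526,P[...,1]+.357)<.1)&(np.arange(384)[:,None]<262)
def rect(lo,hi,c,r):
    M=near&(Z>lo)&(Z<hi)&(np.hypot(P[...,0]-c[0],P[...,1]-c[1])<r);pts=P[M]
    print(lo,hi,len(pts),pts.mean(0).round(4),np.round(cv2.minAreaRect((pts[:,:2]*1000).astype(np.float32)),1) if 0 else cv2.minAreaRect((pts[:,:2]*1000).astype(np.float32)))
    return pts
rect(.058,.066,(.526,-.357),.022)
k=rect(.066,.082,(.513,-.30),.025); print(cv2.minEnclosingCircle((k[:,:2]*1000).astype(np.float32)))
c=rect(.038,.048,(.535,-.40),.025); print(cv2.minEnclosingCircle((c[:,:2]*1000).astype(np.float32)))
```

```text
[ 0.52417579 -0.3587929   0.13509117] 0.05301265586490357
0.058 0.066 585 [ 0.5235 -0.3565  0.0614] ((523.8548583984375, -356.9577941894531), (21.199541091918945, 21.1925106048584), 11.953557968139648)
0.066 0.082 323 [ 0.5115 -0.3029  0.0725] ((511.8283386230469, -303.7610778808594), (20.48818016052246, 20.67241668701172), 57.492218017578125)
((511.47332763671875, -303.919189453125), 10.76508903503418)
0.038 0.048 570 [ 0.5325 -0.397   0.0422] ((532.7542724609375, -397.92718505859375), (26.963302612304688, 26.242979049682617), 29.04701042175293)
((532.7374267578125, -398.2457580566406), 13.754585266113281)
```

View pics/w2.png

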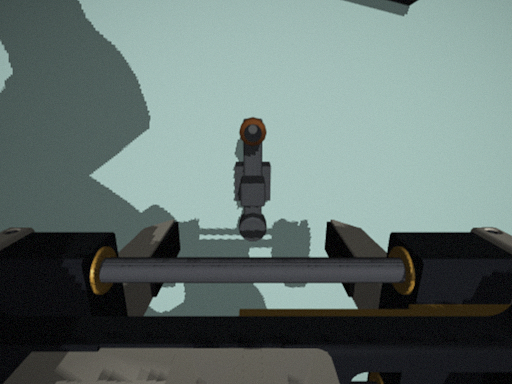

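Crank from the wrist view: boss at px (252,190) gives (0.5238, -0.3572), heading 102.5°. The knob-to-counterweight distance is 96.6 mm against 97 given. Descending.

Run:
```python
from h import *
delta([0.5238,-0.3572,0.038],Rgoal(np.radians(12.5)))
```

```text
dp mm [97.2  0.4 -1. ] turn [ 0.28  0.01 -0.01] |t| 0.3
```

Emit:
{"api": "move_arm", "payload": {
  "deltas": [
    {"dp": [0.03,0,-0.001],"turn": [0,0,0]},
    {"dp": [0.06,0,-0.001],"turn": [0,0,0]},
    {"dp": [0.085,0,-0.001],"turn": [0,0,0]},
    {"dp": [0.097,0,-0.001],"turn": [0,0,0]},
    {"dp": [0.097,0,-0.001],"turn": [0,0,0]},
    {"dp": [0.097,0,-0.001],"turn": [0,0,0]}
  ],
  "hand": 0.05
}}

```text
time: 2.95
tool_pos: [0.5256, -0.357, 0.039]
tool_rot: [-0.948, 1.569, -0.722]
contact_force: [0.4, -0.3, 0.8]
opening: 0.0506
```

Run:
```python
from h import *
delta([0.5238,-0.3572,0.038],Rgoal(np.radians(12.5)))
```

```text
dp mm [ 1.   0.2 -1.8] turn [0.46 0.06 0.08] |t| 0.5
```

Emit:
{"api": "move_arm", "payload": {
  "deltas": [
    {"dp": [0.001,0,-0.0018],"turn": [0,0,0]},
    {"dp": [0.001,0,-0.0018],"turn": [0,0,0]}
  ]
}}

```text
time: 3.15
tool_pos: [0.5234, -0.3579, 0.038]
tool_rot: [-0.999, 1.569, -0.773]
contact_force: [-0.6, 1.2, -0.1]
opening: 0.05
```

Emit:
{"api": "move_arm", "payload": {
  "deltas": [
    {"dp": [0,0,0],"turn": [0,0,0]},
    {"dp": [0,0,0],"turn": [0,0,0]},
    {"dp": [0,0,0],"turn": [0,0,0]},
    {"dp": [0,0,0],"turn": [0,0,0]},
    {"dp": [0,0,0],"turn": [0,0,0]}
  ],
  "hand": 0.01,
  "squeeze": 30
}}

```text
time: 3.65
tool_pos: [0.5233, -0.3575, 0.0368]
tool_rot: [-0.573, 1.57, -0.347]
contact_force: [1.1, -0.3, 0.2]
opening: 0.0218
```

Run:
```python
from h import *
s=robot.observe();R=Rt(s);print(s["tool_pos"],np.degrees(np.arctan2(R[1,2],R[0,2])),s["opening"])
delta([0.5238,-0.3572,0.155],R)
```

```text
[ 0.52326572 -0.35748015  0.03682526] 12.912078142224024 0.021823921014480045
dp mm [-1.182e+02  1.000e-01  6.000e-01] turn [0. 0. 0.] |t| 0.0
```

Run:
```python
from h import *
delta([0.5688,-0.1128,0.142],Rgoal(np.radians(-21)))
```

```text
dp mm [-105.2  228.3   99.1] turn [3.391e+01 3.000e-02 1.000e-02] |t| 33.9
```

Emit:
{"api": "move_arm", "payload": {
  "deltas": [
    {"dp": [-0.04,0,0],"turn": [0,0,0]},
    {"dp": [-0.08,0.01,0.004],"turn": [0,0,0]},
    {"dp": [-0.115,0.045,0.02],"turn": [6,0,0]},
    {"dp": [-0.115,0.085,0.037],"turn": [12,0,0]},
    {"dp": [-0.115,0.125,0.054],"turn": [18,0,0]},
    {"dp": [-0.115,0.165,0.072],"turn": [24,0,0]},
    {"dp": [-0.115,0.205,0.089],"turn": [30,0,0]},
    {"dp": [-0.115,0.228,0.099],"turn": [34,0,0]},
    {"dp": [-0.115,0.228,0.099],"turn": [34,0,0]},
    {"dp": [-0.115,0.228,0.099],"turn": [34,0,0]}
  ]
}}

```text
time: 4.65
tool_pos: [0.5681, -0.1126, 0.1511]
tool_rot: [-2.736, 1.569, -3.102]
contact_force: [-0.2, -1.5, -4.5]
opening: 0.0216
```

Run:
```python
from h import *
ci=robot.camera_info("wrist");p,D=robot.read_camera("wrist");cv2.imwrite("pics/w3.png",p[:,:,::-1])
p,D=robot.read_camera("side");crop(p,210,100,330,200,6,"pics/s3.png")
delta([0.5688,-0.1128,0.107],Rgoal(np.radians(-21)))
```

```text
dp mm [44.2  1.3  0.2] turn [-0.09 -0.06  0.03] |t| 0.1
```

View pics/s3.png

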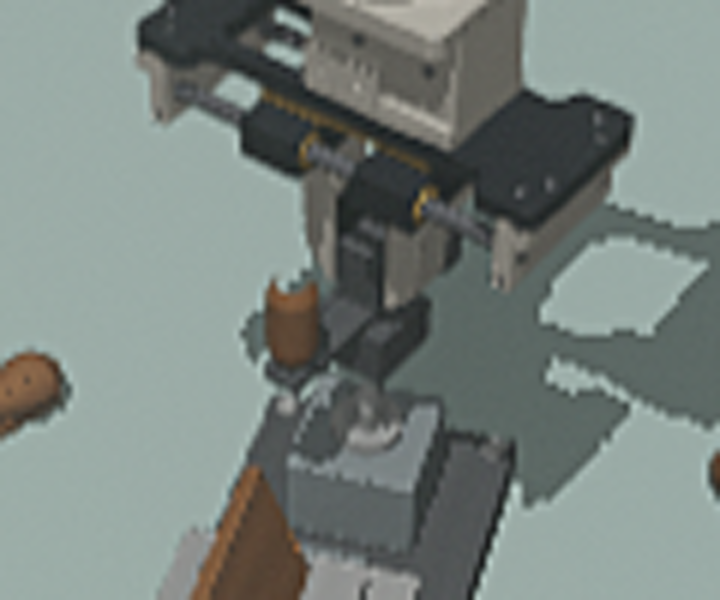

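View pics/w3.png

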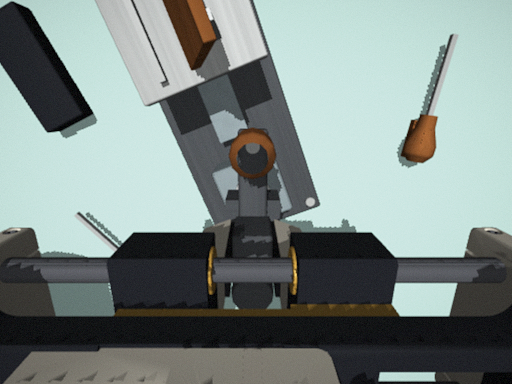

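Emit:
{"api": "move_arm", "payload": {
  "deltas": [
    {"dp": [0.0,0.0012,0],"turn": [0,0,0]},
    {"dp": [0.012,0.0012,0],"turn": [0,0,0]},
    {"dp": [0.022,0.0012,0],"turn": [0,0,0]},
    {"dp": [0.03,0.0012,0],"turn": [0,0,0]},
    {"dp": [0.03,0.0012,0],"turn": [0,0,0]}
  ]
}}

```text
time: 5.25
tool_pos: [0.5679, -0.1119, 0.1197]
tool_rot: [-3.065, 1.567, 2.85]
contact_force: [-0.3, 0.4, -5.4]
opening: 0.0221
```

Run:
```python
from h import *
delta([0.5688,-0.1128,0.107],Rgoal(np.radians(-21)))
p,D=robot.read_camera("side");crop(p,210,100,330,200,6,"pics/s4.png")
```

```text
dp mm [12.7 -0.5  1.2] turn [-0.1  -0.21  0.02] |t| 0.2
```

View pics/s4.png

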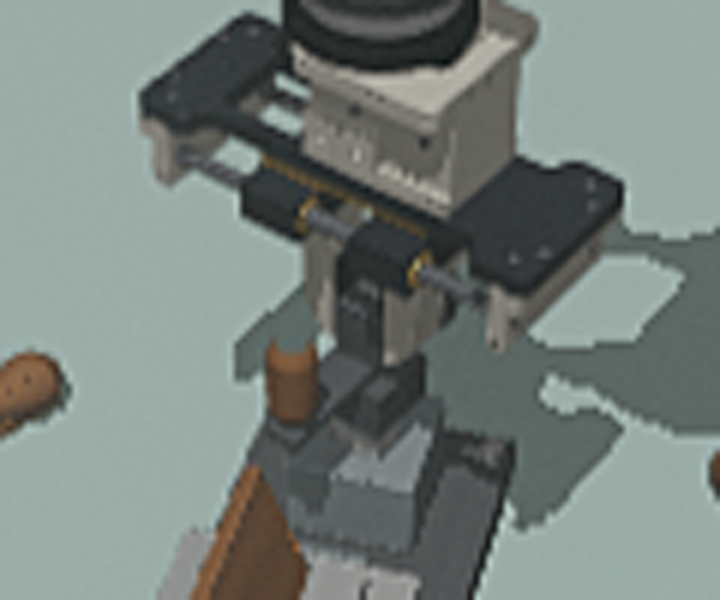

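Emit:
{"api": "move_arm", "payload": {
  "deltas": [
    {"dp": [0.0,0,0.001],"turn": [0,0,0]},
    {"dp": [0.004,0,0.001],"turn": [0,0,0]},
    {"dp": [0.008,0,0.001],"turn": [0,0,0]},
    {"dp": [0.012,0,0.001],"turn": [0,0,0]},
    {"dp": [0.0125,0,0.001],"turn": [0,0,0]}
  ]
}}

```text
time: 5.8
tool_pos: [0.5698, -0.1123, 0.1085]
tool_rot: [-2.966, 1.57, 2.949]
contact_force: [-0.0, -0.1, -3.9]
opening: 0.0218
```

Run:
```python
from h import *
delta([0.5688,-0.1128,0.107],Rgoal(np.radians(-21)))
print(robot.observe()["contact_force"])
```

```text
dp mm [ 1.5 -0.8 -0.7] turn [-0.09 -0.04  0.01] |t| 0.1
[-0.0265109  -0.08994072 -3.85351168]
```

Emit:
{"api": "move_arm", "payload": {
  "deltas": [
    {"dp": [0.001,0,0],"turn": [0,0,0]},
    {"dp": [0.001,0,0],"turn": [0,0,0]},
    {"dp": [0.001,0,0],"turn": [0,0,0]},
    {"dp": [0.001,0,0],"turn": [0,0,0]}
  ],
  "hand": 0.045
}}

```text
time: 6.2
tool_pos: [0.5703, -0.1125, 0.1088]
tool_rot: [-0.039, 1.57, -0.408]
contact_force: [0.6, -1.1, 0.3]
opening: 0.0446
```

Emit:
{"api": "move_arm", "payload": {
  "deltas": [
    {"dp": [-0.03,0,0],"turn": [0,0,0]},
    {"dp": [-0.06,0,0],"turn": [0,0,0]},
    {"dp": [-0.075,0,0],"turn": [-7,0,0]},
    {"dp": [-0.075,0.0,0],"turn": [-14,0,0]},
    {"dp": [-0.075,0.0,0],"turn": [-21,0,0]},
    {"dp": [-0.075,0.0,0],"turn": [-21,0,0]}
  ]
}}

```text
time: 6.8
tool_pos: [0.5701, -0.1124, 0.1837]
tool_rot: [-0.421, 1.57, -0.421]
contact_force: [-0.4, 0.3, 1.5]
opening: 0.045
```

Run:
```python
from h import *
ci=robot.camera_info("wrist");p,D=robot.read_camera("wrist");cv2.imwrite("pics/w5.png",p[:,:,::-1])
P=cloud(ci,D);Z=P[...,2]
ok=(np.arange(384)[:,None]<262)
def rect(lo,hi,c,r):
    M=ok&(Z>lo)&(Z<hi)&(np.hypot(P[...,0]-c[0],P[...,1]-c[1])<r);pts=P[M]
    print(lo,hi,len(pts),np.median(pts,0).round(4),cv2.minAreaRect((pts[:,:2]*1000).astype(np.float32)))
    return pts
rect(.125,.138,(.569,-.113),.022)
k=rect(.136,.152,(.589,-.062),.025); print(cv2.minEnclosingCircle((k[:,:2]*1000).astype(np.float32)))
p,D=robot.read_camera("side");crop(p,210,100,330,200,6,"pics/s5.png")
```

```text
0.125 0.138 729 [ 0.5705 -0.1113  0.1314] ((570.4216918945312, -112.47332763671875), (22.273576736450195, 22.08721160888672), 69.03475952148438)
0.136 0.152 395 [ 0.5882 -0.0587  0.1426] ((589.8825073242188, -61.377010345458984), (20.775941848754883, 20.831369400024414), 22.738941192626953)
((589.868896484375, -61.53887939453125), 10.806745529174805)
```

View pics/w5.png

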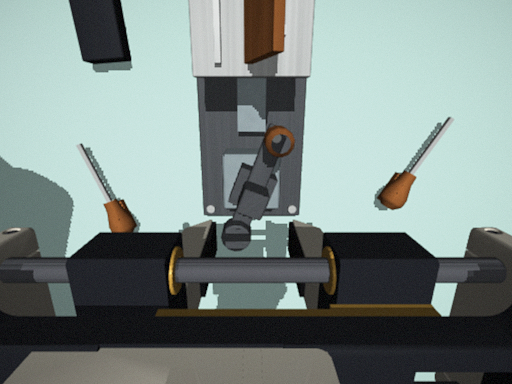

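View pics/s5.png

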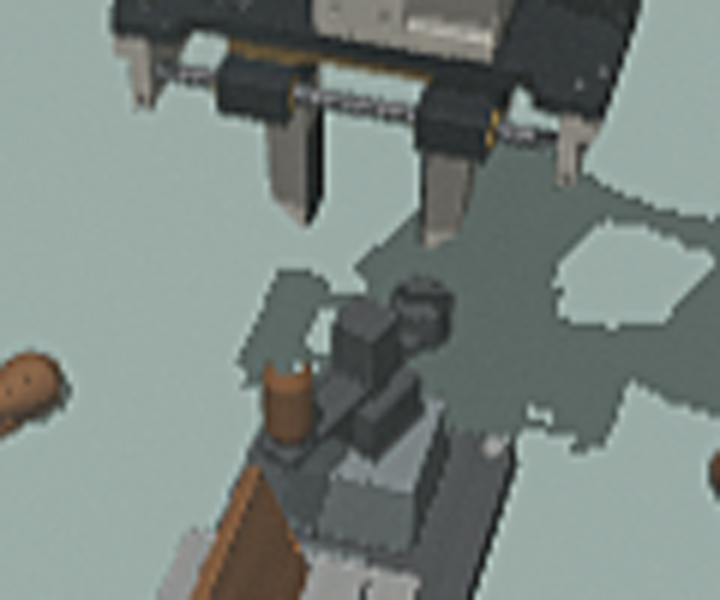

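Boss top is at 0.131 m (home is 0.132), so the crank is home. The knob is at px (280,140), i.e. (0.5898, -0.0615). Next, grip the knob.

Run:
```python
from h import *
delta([0.5895,-0.0615,0.117],Rgoal(0))
```

```text
dp mm [66.3 51.  19.3] turn [-0.27  0.01  0.01] |t| 0.3
```

Emit:
{"api": "move_arm", "payload": {
  "deltas": [
    {"dp": [0,0.025,0.01],"turn": [0,0,0]},
    {"dp": [0,0.051,0.019],"turn": [0,0,0]},
    {"dp": [0.022,0.051,0.019],"turn": [0,0,0]},
    {"dp": [0.045,0.051,0.019],"turn": [0,0,0]},
    {"dp": [0.066,0.051,0.019],"turn": [0,0,0]},
    {"dp": [0.066,0.051,0.019],"turn": [0,0,0]}
  ]
}}

```text
time: 7.5
tool_pos: [0.5872, -0.0609, 0.1143]
tool_rot: [2.932, 1.565, 2.928]
contact_force: [-1.1, -0.1, 0.3]
opening: 0.0449
```

Emit:
{"api": "move_arm", "payload": {
  "deltas": [
    {"dp": [0,0,0],"turn": [0,0,0]},
    {"dp": [0,0,0],"turn": [0,0,0]},
    {"dp": [0,0,0],"turn": [0,0,0]},
    {"dp": [0,0,0],"turn": [0,0,0]}
  ],
  "hand": 0.015,
  "squeeze": 10
}}

```text
time: 7.9
tool_pos: [0.5897, -0.0615, 0.1184]
tool_rot: [-0.188, 1.569, -0.19]
contact_force: [0.5, 0.6, 1.6]
opening: 0.021
```

Run:
```python
from h import *
s=robot.observe();print(s["tool_pos"],s["opening"],s["contact_force"])
R=Rt(s);print(R.round(3))
c=np.array([.5695,-.1126]);d=s["tool_pos"][:2]-c;a0=np.arctan2(d[1],d[0]);print(np.degrees(a0),np.hypot(*d))
```

```text
[ 0.58967422 -0.06151974  0.11837495] 0.02096947307341901 [0.53459078 0.58482733 1.58720019]
[[ 0.002  0.002  1.   ]
 [-0.     1.    -0.002]
 [-1.    -0.     0.002]]
68.44839061184706 0.05491987065467564
```

Run:
```python
import numpy as np
a0=np.radians(68.4)
for k in range(1,10):
    a=a0-np.radians(20*k);print(k,(55*np.array([np.sin(a)-np.sin(a0),np.cos(a)-np.cos(a0)])).round(1))
```

```text
1 [-10.   16.3]
2 [-25.   28.1]
3 [-43.1  34.2]
4 [-62.2  33.6]
5 [-80.   26.6]
6 [-94.2  13.9]
7 [-103.3   -2.9]
8 [-106.1  -21.8]
9 [-102.3  -40.5]
```

Emit:
{"api": "move_arm", "payload": {
  "deltas": [
    {"dp": [0,-0.01,0.0163],"turn": [0,0,0]},
    {"dp": [0,-0.025,0.0281],"turn": [0,0,0]},
    {"dp": [0,-0.0431,0.0342],"turn": [0,0,0]},
    {"dp": [0,-0.0622,0.0336],"turn": [0,0,0]},
    {"dp": [0,-0.08,0.0266],"turn": [0,0,0]},
    {"dp": [0,-0.0942,0.0139],"turn": [0,0,0]},
    {"dp": [0,-0.1033,-0.0029],"turn": [0,0,0]},
    {"dp": [0,-0.1061,-0.0218],"turn": [0,0,0]},
    {"dp": [0,-0.1023,-0.0405],"turn": [0,0,0]}
  ]
}}

```text
time: 8.8
tool_pos: [0.5475, -0.1649, 0.1175]
tool_rot: [-0.054, 1.569, -0.058]
contact_force: [5.5, 6.0, -1.7]
opening: 0.0214
```

Run:
```python
from h import *
s=robot.observe();print(s["tool_pos"],s["opening"],s["contact_force"])
p,D=robot.read_camera("side");crop(p,190,110,310,210,6,"pics/s6.png")
P=cloud(robot.camera_info("side"),D)
```

```text
[ 0.54749334 -0.16489179  0.11754865] 0.021423378292876986 [ 5.45551277  6.02824344 -1.67690309]
```

View pics/s6.png

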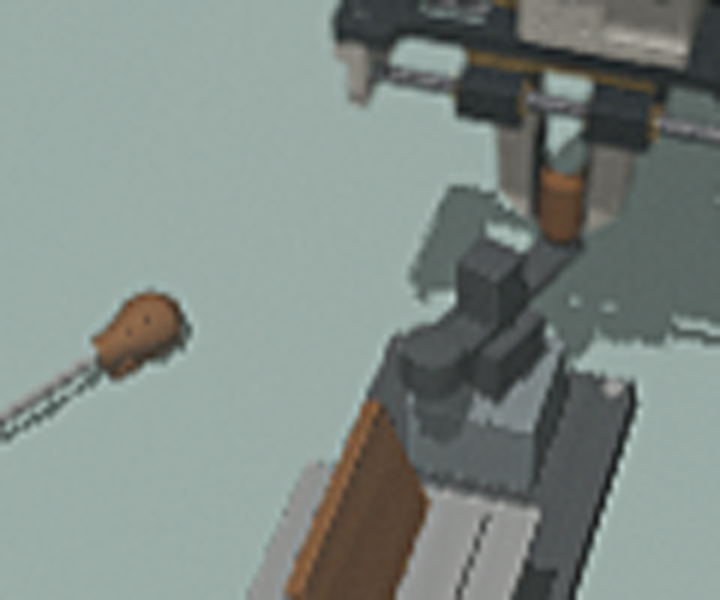

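Crank is turning with low forces. Continuing with the opposite half circle.

Emit:
{"api": "move_arm", "payload": {
  "deltas": [
    {"dp": [0,0.01,-0.0163],"turn": [0,0,0]},
    {"dp": [0,0.025,-0.0281],"turn": [0,0,0]},
    {"dp": [0,0.0431,-0.0342],"turn": [0,0,0]},
    {"dp": [0,0.0622,-0.0336],"turn": [0,0,0]},
    {"dp": [0,0.08,-0.0266],"turn": [0,0,0]},
    {"dp": [0,0.0942,-0.0139],"turn": [0,0,0]},
    {"dp": [0,0.1033,0.0029],"turn": [0,0,0]},
    {"dp": [0,0.1061,0.0218],"turn": [0,0,0]},
    {"dp": [0,0.1023,0.0405],"turn": [0,0,0]}
  ]
}}

```text
time: 9.75
tool_pos: [0.5887, -0.0601, 0.1176]
tool_rot: [2.992, 1.569, 2.992]
contact_force: [-3.5, -2.4, 2.9]
opening: 0.0212
```

Emit:
{"api": "move_arm", "payload": {
  "deltas": [
    {"dp": [0,-0.01,0.0163],"turn": [0,0,0]},
    {"dp": [0,-0.025,0.0281],"turn": [0,0,0]},
    {"dp": [0,-0.0431,0.0342],"turn": [0,0,0]},
    {"dp": [0,-0.0622,0.0336],"turn": [0,0,0]},
    {"dp": [0,-0.08,0.0266],"turn": [0,0,0]},
    {"dp": [0,-0.0942,0.0139],"turn": [0,0,0]},
    {"dp": [0,-0.1033,-0.0029],"turn": [0,0,0]},
    {"dp": [0,-0.1061,-0.0218],"turn": [0,0,0]},
    {"dp": [0,-0.1023,-0.0405],"turn": [0,0,0]}
  ]
}}

```text
time: 10.65
tool_pos: [0.5477, -0.1648, 0.1176]
tool_rot: [-0.527, 1.569, -0.53]
contact_force: [4.1, 3.5, 0.6]
opening: 0.0213
```

Emit:
{"api": "move_arm", "payload": {
  "deltas": [
    {"dp": [0,0.01,-0.0163],"turn": [0,0,0]},
    {"dp": [0,0.025,-0.0281],"turn": [0,0,0]},
    {"dp": [0,0.0431,-0.0342],"turn": [0,0,0]},
    {"dp": [0,0.0622,-0.0336],"turn": [0,0,0]},
    {"dp": [0,0.08,-0.0266],"turn": [0,0,0]},
    {"dp": [0,0.0942,-0.0139],"turn": [0,0,0]},
    {"dp": [0,0.1033,0.0029],"turn": [0,0,0]},
    {"dp": [0,0.1061,0.0218],"turn": [0,0,0]},
    {"dp": [0,0.1023,0.0405],"turn": [0,0,0]}
  ]
}}

```text
time: 11.55
tool_pos: [0.5884, -0.0596, 0.1173]
tool_rot: [2.946, 1.568, 2.946]
contact_force: [-3.1, -2.5, 3.3]
opening: 0.0215
```

Run:
```python
from h import *
s=robot.observe();print(s["time"],s["tool_pos"],s["opening"],s["contact_force"])
p,D=robot.read_camera("top");cv2.imwrite("pics/t7.png",p[:,:,::-1])
P=cloud(robot.camera_info("top"),D);Z=P[...,2]
t=Z[204:212,205:225];print("table",np.median(t),t.mean())
for v in range(182,193): print(v,[int(x*1000) for x in Z[v,183:206]])
ps,Ds=robot.read_camera("side");Q=cloud(robot.camera_info("side"),Ds);crop(ps,180,150,310,280,4,"pics/s7.png");np.save("pics/s7.npy",Ds)
z=Q[...,2]
def reg(x0,x1,y0,y1,lo,hi):
    M=(Q[...,0]>x0)&(Q[...,0]<x1)&(Q[...,1]>y0)&(Q[...,1]<y1)&(z>lo)&(z<hi);print(M.sum(),Q[M].mean(0) if M.any() else 0,np.median(z[M]))
reg(.526,.54,0,.1,.08,.13);reg(.56,.58,.105,.13,.1,.13);reg(.56,.58,.085,.104,.08,.13)
M=(P[...,0]>.56)&(P[...,0]<.58)&(P[...,1]>.113)&(P[...,1]<.131)&(Z>.1)&(Z<.13);print("ptr top",M.sum(),np.median(Z[M]))
```

```text
11.55 [ 0.58836906 -0.05963877  0.11732144] 0.021543248306867706 [-3.14249131 -2.51332316  3.2880994 ]
table 0.11063284061688586 0.20363821841451726
182 [4, 2, 21, 22, 21, 18, 24, 22, 1112, 20, 23, 22, 21, 22, 19, 20, 20, 20, 108, 114, 112, 142, 148]
183 [0, -1, 136, 135, 133, 16, 21, 20, 22, 19, 20, 21, 19, 22, 19, 20, 19, 15, 109, 111, 112, 141, 141]
184 [3, 133, 135, 137, 132, 136, 116, 119, 22, 20, 20, 18, 19, 22, 23, 20, 22, 21, 110, 112, 108, 138, 139]
185 [0, 134, 136, 132, 138, 137, 118, 117, 118, 119, 112, 119, 117, 115, 114, 114, 24, 17, 107, 110, 110, 133, 132]
186 [0, 134, 134, 135, 133, 134, 126, 120, 115, 115, 115, 115, 114, 112, 114, 114, 19, 20, 106, 109, 110, 111, 130]
187 [0, 119, 139, 138, 136, 134, 119, 120, 119, 119, 117, 116, 114, 120, 118, 117, 21, 20, 110, 111, 110, 112, 126]
188 [0, 116, 122, 128, 128, 125, 117, 117, 115, 116, 117, 113, 118, 116, 116, 115, 20, 19, 111, 112, 112, 113, 119]
189 [1, 117, 114, 117, 122, 116, 116, 114, 116, 113, 113, 117, 113, 117, 117, 116, 19, 22, 109, 111, 109, 112, 115]
190 [0, 115, 115, 116, 114, 117, 114, 116, 103, 73, 31, 35, 32, 19, 19, 20, 23, 16, 109, 111, 108, 108, 112]
191 [1, 20, 17, 21, 18, 91, 90, 85, 78, 68, 51, 33, 33, 20, 20, 19, 21, 21, 110, 112, 110, 111, 109]
192 [3, 21, 21, 20, 18, 32, 77, 78, 68, 64, 52, 30, 28, 31, 18, 23, 22, 20, 111, 107, 112, 110, 112]
220 [0.5334266  0.05197423 0.11014502] 0.10963012158575022
45 [0.56845615 0.11401488 0.11122798] 0.11241008534923573
70 [0.56837328 0.09621022 0.11513316] 0.1140069022636641
ptr top 37 0.11609583587248871
```

View pics/s7.png

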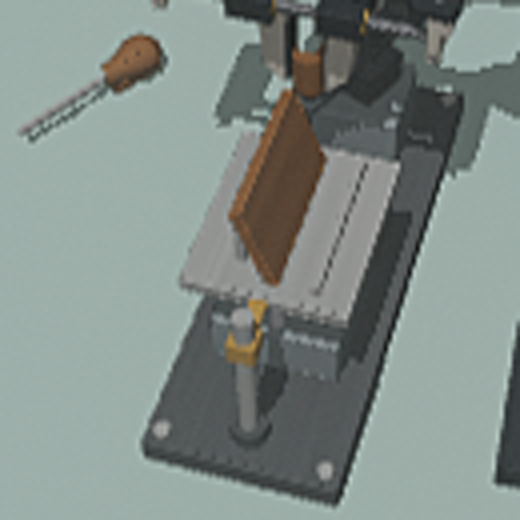

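Table is at 0.1106 and the pointer at 0.1158 to 0.116 m, so it needs about 5.3 mm more: one half turn plus a little.

Emit:
{"api": "move_arm", "payload": {
  "deltas": [
    {"dp": [0,-0.01,0.0163],"turn": [0,0,0]},
    {"dp": [0,-0.025,0.0281],"turn": [0,0,0]},
    {"dp": [0,-0.0431,0.0342],"turn": [0,0,0]},
    {"dp": [0,-0.0622,0.0336],"turn": [0,0,0]},
    {"dp": [0,-0.08,0.0266],"turn": [0,0,0]},
    {"dp": [0,-0.0942,0.0139],"turn": [0,0,0]},
    {"dp": [0,-0.1033,-0.0029],"turn": [0,0,0]},
    {"dp": [0,-0.1061,-0.0218],"turn": [0,0,0]},
    {"dp": [0,-0.1023,-0.0405],"turn": [0,0,0]},
    {"dp": [0,-0.1023,-0.0405],"turn": [0,0,0]}
  ]
}}

```text
time: 12.65
tool_pos: [0.5454, -0.1635, 0.1175]
tool_rot: [3.132, 1.568, 3.13]
contact_force: [-2.1, -0.8, 4.1]
opening: 0.0214
```

Run:
```python
from h import *
s=robot.observe();print(s["time"],s["tool_pos"],s["opening"],s["contact_force"])
T=[];A=[]
for i in range(2):
    p,D=robot.read_camera("top");P=cloud(robot.camera_info("top"),D);Z=P[...,2]
    M=(P[...,0]>.527)&(P[...,0]<.537)&(P[...,1]>0)&(P[...,1]<.1)&(Z>.08)&(Z<.13);T.append(np.median(Z[M]))
    M=(P[...,0]>.6)&(P[...,0]<.618)&(P[...,1]>0)&(P[...,1]<.1)&(Z>.08)&(Z<.13);T.append(np.median(Z[M]))
    M=(P[...,0]>.562)&(P[...,0]<.578)&(P[...,1]>.112)&(P[...,1]<.131)&(Z>.1)&(Z<.13);A.append(np.median(Z[M]))
print(T,A)
p,D=robot.read_camera("side");crop(p,180,150,310,280,4,"pics/s8.png");crop(p,220,205,260,245,14,"pics/s8c.png")
```

```text
12.65 [ 0.54544869 -0.16351546  0.11747252] 0.021421033774810597 [-2.07047987 -0.77134318  4.07526482]
[np.float64(0.11590835982943976), np.float64(0.11628126665247646), np.float64(0.11586049444276526), np.float64(0.11597674304441882)] [np.float64(0.11625168398550546), np.float64(0.11661035427753727)]
```

View pics/s8c.png

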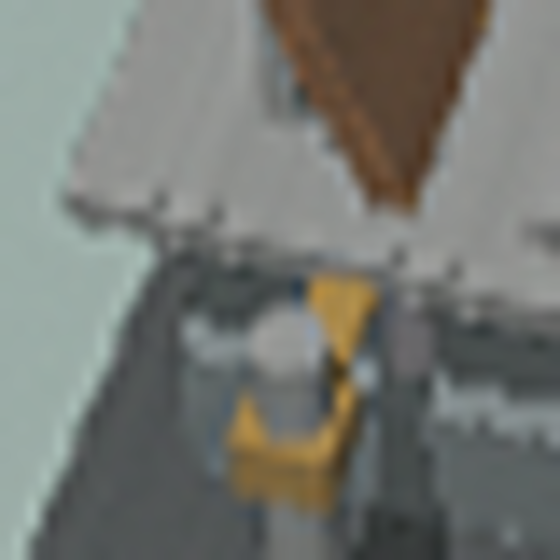

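Table is 0.1160 and pointer 0.1164 m, level within 0.5 mm. Releasing the knob and going to the pattern plate.

Emit:
{"api": "move_arm", "payload": {
  "deltas": [
    {"dp": [0,0,0],"turn": [0,0,0]},
    {"dp": [0,0,0],"turn": [0,0,0]},
    {"dp": [0,0,0],"turn": [0,0,0]},
    {"dp": [-0.04,0,0],"turn": [0,0,0]},
    {"dp": [-0.08,0,0],"turn": [0,0,0]},
    {"dp": [-0.11,0,0],"turn": [0,0,0]},
    {"dp": [-0.11,0.04,0],"turn": [0,0,0]}
  ],
  "hand": 0.045
}}

```text
time: 13.5
tool_pos: [0.5505, -0.1272, 0.2314]
tool_rot: [-0.526, 1.562, -0.532]
contact_force: [1.0, 0.8, -0.4]
opening: 0.045
```

Run:
```python
from h import *
delta([0.481,0.348,0.16],Rgoal(np.radians(3)))
```

```text
dp mm [ 68.7 475.1 -72.9] turn [-3.34  0.44  0.27] |t| 3.4
```

Emit:
{"api": "move_arm", "payload": {
  "deltas": [
    {"dp": [0,0.045,-0.007],"turn": [0,0,0]},
    {"dp": [0,0.09,-0.014],"turn": [0,0,0]},
    {"dp": [0,0.135,-0.021],"turn": [0,0,0]},
    {"dp": [0,0.18,-0.028],"turn": [0,0,0]},
    {"dp": [0,0.225,-0.035],"turn": [0,0,0]},
    {"dp": [0,0.27,-0.042],"turn": [0,0,0]},
    {"dp": [0,0.315,-0.05],"turn": [0,0,0]},
    {"dp": [0.02,0.36,-0.058],"turn": [-1,0,0]},
    {"dp": [0.04,0.405,-0.065],"turn": [-2,0,0]},
    {"dp": [0.06,0.45,-0.07],"turn": [-3,0,0]}
  ],
  "hand": 0.05
}}

```text
time: 14.5
tool_pos: [0.4781, 0.3283, 0.1663]
tool_rot: [-2.378, 1.57, -2.326]
contact_force: [0.8, -0.4, -0.3]
opening: 0.0497
```

Emit:
{"api": "move_arm", "payload": {
  "deltas": [
    {"dp": [0.01,0.025,-0.002],"turn": [0,0,0]},
    {"dp": [0.01,0.025,-0.002],"turn": [0,0,0]},
    {"dp": [0.01,0.025,-0.002],"turn": [0,0,0]}
  ]
}}

```text
time: 14.8
tool_pos: [0.4753, 0.3513, 0.1566]
tool_rot: [-2.349, 1.569, -2.297]
contact_force: [0.2, 0.8, 1.0]
opening: 0.05
```

Run:
```python
from h import *
s=robot.observe();ci=robot.camera_info("wrist");p,D=robot.read_camera("wrist");cv2.imwrite("pics/w9.png",p[:,:,::-1])
print(s["tool_pos"],np.abs(s["qvel"]).max())
P=cloud(ci,D);Z=P[...,2];ok=(np.arange(384)[:,None]<225)
def rect(lo,hi,x0,x1):
    M=ok&(Z>lo)&(Z<hi)&(P[...,0]>x0)&(P[...,0]<x1)&(P[...,1]>.25)&(P[...,1]<.45);pts=P[M]
    print(lo,hi,len(pts),np.median(pts,0).round(4),cv2.minAreaRect((pts[:,:2]*1000).astype(np.float32)))
rect(.093,.104,.45,.52);rect(.062,.074,.53,.59)
```

```text
[0.47534627 0.35133464 0.15659035] 0.03384569633882421
0.093 0.104 1113 [0.479  0.365  0.0977] ((479.0869140625, 362.941650390625), (12.003387451171875, 64.16960906982422), 5.137477874755859)
0.062 0.074 1278 [0.5534 0.3658 0.0676] ((554.3829345703125, 362.3694763183594), (12.691154479980469, 83.89188385009766), 5.319390773773193)
```

View pics/w9.png

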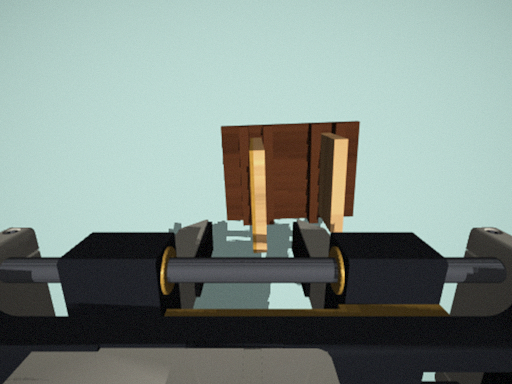

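Run:
```python
from h import *
ci=robot.camera_info("wrist");p,D=robot.read_camera("wrist")
P=cloud(ci,D);Z=P[...,2];M=np.zeros_like(Z,bool);M[120:256,238:280]=1
M&=(Z>.092)&(Z<.104);pts=P[M];print(len(pts),cv2.minAreaRect((pts[:,:2]*1000).astype(np.float32)),np.median(pts,0))
crop(p,210,115,360,235,5,"pics/w10.png")
delta([0.4803,0.350,0.072],Rgoal(np.radians(5.2)))
```

```text
1488 ((480.2379150390625, 350.0472106933594), (12.0015230178833, 90.30522918701172), 5.07973051071167) [0.4799898 0.3541959 0.0976594]
dp mm [85.6 -0.6  4. ] turn [-2.34  0.02  0.02] |t| 2.3
```

View pics/w10.png

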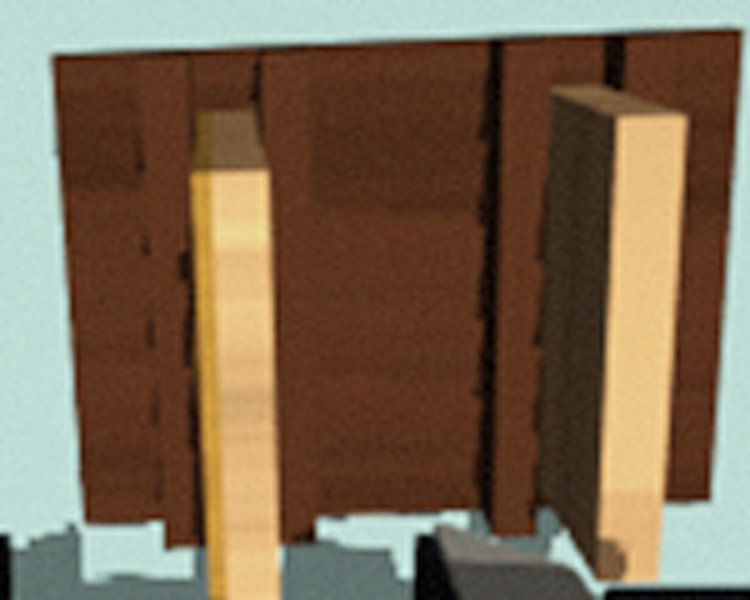

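Emit:
{"api": "move_arm", "payload": {
  "deltas": [
    {"dp": [0.03,-0.0006,0.004],"turn": [-2.3,0,0]},
    {"dp": [0.06,-0.0006,0.004],"turn": [-2.3,0,0]},
    {"dp": [0.083,-0.0006,0.004],"turn": [-2.3,0,0]},
    {"dp": [0.083,-0.0006,0.004],"turn": [-2.3,0,0]},
    {"dp": [0.083,-0.0006,0.004],"turn": [-2.3,0,0]}
  ]
}}

```text
time: 15.4
tool_pos: [0.4807, 0.3502, 0.0752]
tool_rot: [0.189, 1.57, 0.278]
contact_force: [0.9, -0.2, -0.3]
opening: 0.0498
```

Run:
```python
from h import *
print(robot.observe()["contact_force"]);delta([0.4803,0.350,0.074],Rgoal(np.radians(5.1)))
```

```text
[ 0.91237141 -0.22925568 -0.32386153]
dp mm [ 1.2 -0.2 -0.4] turn [ 0.03  0.04 -0.01] |t| 0.1
```

Emit:
{"api": "move_arm", "payload": {
  "deltas": [
    {"dp": [0,0,0],"turn": [0,0,0]},
    {"dp": [0,0,0],"turn": [0,0,0]},
    {"dp": [0,0,0],"turn": [0,0,0]},
    {"dp": [0,0,0],"turn": [0,0,0]},
    {"dp": [0,0,0],"turn": [0,0,0]},
    {"dp": [0,0,0],"turn": [0,0,0]}
  ],
  "hand": 0.005,
  "squeeze": 25
}}

```text
time: 16.0
tool_pos: [0.48, 0.351, 0.0744]
tool_rot: [0.111, 1.57, 0.202]
contact_force: [0.7, 0.8, 1.2]
opening: 0.0119
```

Run:
```python
from h import *
s=robot.observe();print(s["tool_pos"],s["opening"],s["contact_force"])
# backrest geometry from top picture taken now (arm away from the jack)
p,D=robot.read_camera("top");P=cloud(robot.camera_info("top"),D);Z=P[...,2]
M=(P[...,1]>.0)&(P[...,1]<.09)&(P[...,0]>.555)&(P[...,0]<.61)&(Z>.123)&(Z<.166)
q=P[M];A=np.c_[q[:,2]-.116,q[:,1]-.047,np.ones(len(q))];print(len(q));
for i in range(3):
    c,*_=np.linalg.lstsq(A,q[:,0],rcond=None);r=q[:,0]-A@c;k=np.abs(r)<.003;q=q[k];A=A[k]
print("x=%.4f at foot, dx/dz %.3f (tan.35=.365) dx/dy %.4f"%(c[2],c[0],c[1]),len(q))
M=(Z>.125)&(Z<.18)&(P[...,1]>-.05)&(P[...,1]<.11)&(P[...,0]>.55)&(P[...,0]<.62);print("y span",np.percentile(P[M][:,1],[.5,99.5]),P[M][:,1].min(),P[M][:,1].max())
M=(Z>.12)&(Z<.127)&(P[...,1]>-.0)&(P[...,1]<.1)&(P[...,0]>.53)&(P[...,0]<.555);print("lip",np.median(P[M],0),np.percentile(P[M][:,0],[5,95]))
print("base check col",np.median(Z[(np.abs(P[...,0]-.533)<.006)&(P[...,1]>0)&(P[...,1]<.1)]))
crop(p,175,160,315,230,5,"pics/t10.png")
```

```text
[0.48004326 0.35102314 0.07440124] 0.011879455744251713 [0.67592026 0.78309493 1.19638805]
383
x=0.5664 at foot, dx/dz 0.361 (tan.35=.365) dx/dy 0.0035 381
y span [-0.00088949  0.09594687] -0.0009018924539294776 0.096436859888713
lip [0.54493929 0.04519585 0.12191997] [0.54256997 0.54746502]
base check col 0.11470315343513378
```

View pics/t10.png

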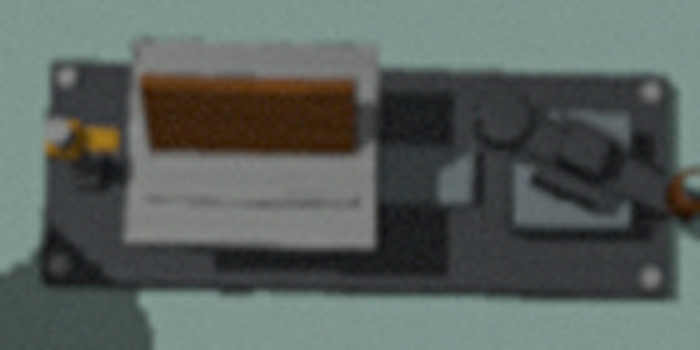

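Plate gripped, opening 11.9 mm. In the top camera the backrest foot is at x = 0.5664, its centre at y = 0.0475, and its slope matches. Lifting clear.

```bash
cat >> h.py <<'E'
u=np.array([np.sin(.35),0,np.cos(.35)]);nb=np.array([np.cos(.35),0,-np.sin(.35)])
def place(bx,by,bz,g,up): return np.array([bx,by,bz])-(.006+g)*nb+(.0664+up)*u
E
python3 - <<'E'
from h import *
t=place(.565,.0485,.116,.003,.075);print(t);delta(t,Rgoal(0,.35))
E
```

```text
[0.6050314  0.0485     0.25191338]
dp mm [-177.5 -312.7   97.1] turn [ 5.17 20.07  0.91] |t| 20.7
```

Emit:
{"api": "move_arm", "payload": {
  "deltas": [
    {"dp": [-0.045,0,0],"turn": [0,0,0]},
    {"dp": [-0.09,0,0],"turn": [0,0,0]},
    {"dp": [-0.135,0,0],"turn": [0,0,0]},
    {"dp": [-0.175,0,0],"turn": [0,0,0]},
    {"dp": [-0.195,-0.01,0],"turn": [0,0,0]},
    {"dp": [-0.195,-0.05,0.01],"turn": [0,0,0]},
    {"dp": [-0.195,-0.09,0.02],"turn": [0,0,0]},
    {"dp": [-0.195,-0.13,0.025],"turn": [0,0,0]}
  ]
}}

```text
time: 16.85
tool_pos: [0.5167, 0.2225, 0.2686]
tool_rot: [-2.729, 1.57, -2.637]
contact_force: [0.6, -0.3, -2.6]
opening: 0.0116
```

Run:
```python
from h import *
s=robot.observe();print(s["tool_pos"],s["opening"],s["contact_force"])
t=place(.565,.0485,.116,.003,.085);print(t);delta(t,Rgoal(0,.35))
```

```text
[0.51666313 0.22247095 0.26856642] 0.01158735229881124 [ 0.56949282 -0.342075   -2.55529542]
[0.60846037 0.0485     0.26130711]
dp mm [   7.3 -181.6   75.5] turn [ 5.2  19.98  0.95] |t| 20.7
```

Emit:
{"api": "move_arm", "payload": {
  "deltas": [
    {"dp": [0,-0.04,0.015],"turn": [1,4,0.2]},
    {"dp": [0,-0.08,0.03],"turn": [2,8,0.4]},
    {"dp": [0,-0.12,0.047],"turn": [3,12,0.6]},
    {"dp": [0.003,-0.16,0.065],"turn": [4,16,0.8]},
    {"dp": [0.007,-0.181,0.075],"turn": [5.2,20,0.95]},
    {"dp": [0.007,-0.181,0.075],"turn": [5.2,20,0.95]},
    {"dp": [0.007,-0.181,0.075],"turn": [5.2,20,0.95]}
  ]
}}

```text
time: 17.55
tool_pos: [0.6079, 0.05, 0.2602]
tool_rot: [3.139, 1.219, 3.137]
contact_force: [-0.0, 0.6, -3.1]
opening: 0.0119
```

Run:
```python
from h import *
s=robot.observe();print(s["tool_pos"],s["opening"],s["contact_force"])
t=place(.565,.0485,.116,.003,.085);delta(t,Rgoal(0,.35))
ci=robot.camera_info("wrist");p,D=robot.read_camera("wrist");cv2.imwrite("pics/w11.png",p[:,:,::-1]);np.save("pics/w11.npy",D)
P=cloud(ci,D);Z=P[...,2]
print("front/back table z",[np.median(Z[(abs(P[...,0]-x)<.006)&(P[...,1]>-.01)&(P[...,1]<.1)&(Z>.1)&(Z<.13)]) for x in (.532,.61)])
p,D=robot.read_camera("side");crop(p,180,120,310,250,4,"pics/s11.png")
```

```text
[0.60785226 0.04996153 0.26024219] 0.011896399009248984 [-0.01004953  0.56970566 -3.10003249]
dp mm [-1.2 -1.5  0.2] turn [-0.07 -0.11 -0.09] |t| 0.2
front/back table z [np.float64(0.11464285739664545), np.float64(0.11464288116325509)]
```

View pics/w11.png

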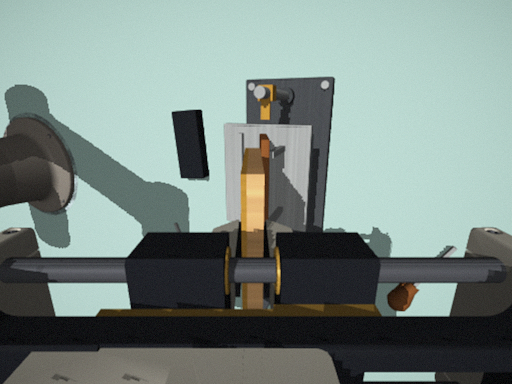

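View pics/s11.png

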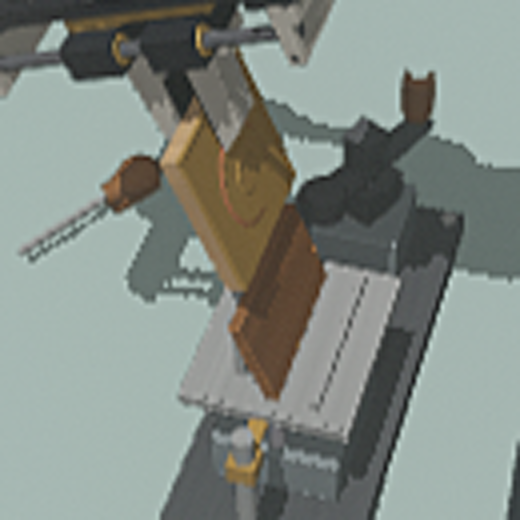

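Run:
```python
from h import *
ci=robot.camera_info("wrist");D=np.load("pics/w11.npy");P=cloud(ci,D);Z=P[...,2]
p=cv2.imread("pics/w11.png")
cv2.imwrite("pics/w11c.png",cv2.resize(p[110:230,205:335],None,fx=6,fy=5*1.2,interpolation=cv2.INTER_CUBIC))
M=np.zeros_like(Z,bool);M[118:225,215:325]=1
T=M&(Z>.108)&(Z<.119);q=P[T]
for y in (.06,.08,.095):
    k=abs(q[:,1]-y)<.006; print(y,np.percentile(q[k][:,0],[1,99]))
print("y far",np.percentile(q[:,1],99.5))
L=M&(Z>.1185)&(Z<.126)&(P[...,0]<.556)&(P[...,0]>.53);print("lip",L.sum(),np.median(P[L],0),np.percentile(P[L][:,0],[5,95]))
B=M&(Z>.125)&(Z<.172)&(P[...,1]>.085)&(P[...,1]<.105)&(P[...,0]>.55);print("backrest end",B.sum(),np.median(P[B],0),np.percentile(P[B][:,1],[2,98]))
b=P[B]; 
for z in (.13,.14,.15,.16): 
    k=abs(b[:,2]-z)<.004
    if k.sum(): print(z,k.sum(),b[k][:,0].min(),"pred face",.5645+(z-.116)*.365,b[k][:,0].max())
```

```text
0.06 [0.52118698 0.61939909]
0.08 [0.52013756 0.61935429]
0.095 [0.52122878 0.61925488]
y far 0.10905279900219413
lip 284 [0.54141475 0.07164097 0.12271574] [0.5393842 0.5444479]
backrest end 183 [0.58809415 0.0916995  0.16140639] [0.0851913  0.09908547]
0.13 17 0.5667930017007657 pred face 0.56961 0.5923710792874732
0.14 29 0.5701247271985574 pred face 0.57326 0.5923954339666037
0.15 19 0.5750687443425151 pred face 0.57691 0.5925066075490591
0.16 25 0.5784323108378658 pred face 0.58056 0.5922409465067658
```

View pics/w11c.png

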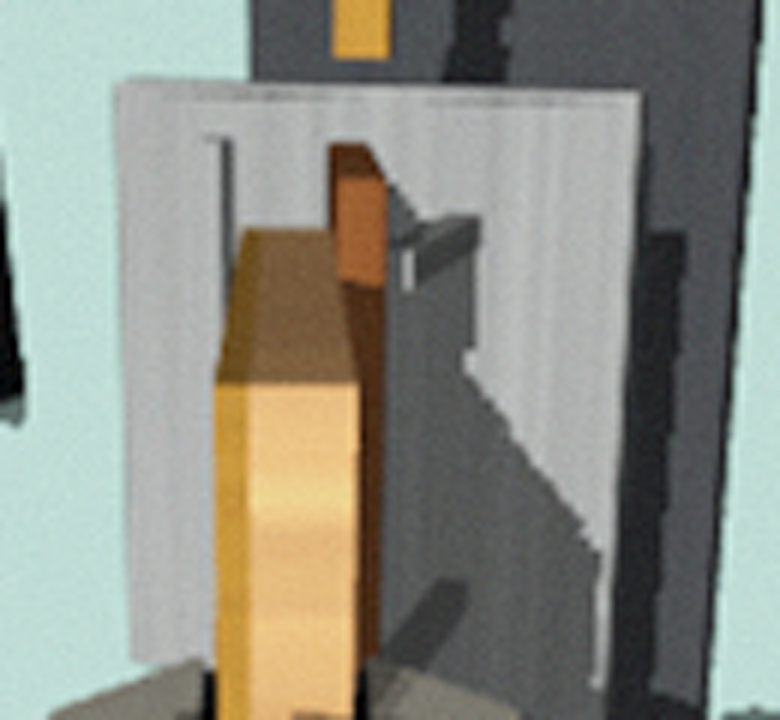

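Run:
```python
from h import *
t=place(.5635,.0500,.1155,.003,.012);print(t);delta(t,Rgoal(0,.35))
```

```text
[0.58192883 0.05       0.1922329 ]
dp mm [74.9 -1.4  0.2] turn [ 0.05  0.09 -0.04] |t| 0.1
```

Emit:
{"api": "move_arm", "payload": {
  "deltas": [
    {"dp": [0.02,-0.001,0],"turn": [0,0,0]},
    {"dp": [0.04,-0.001,0],"turn": [0,0,0]},
    {"dp": [0.06,-0.001,0],"turn": [0,0,0]},
    {"dp": [0.075,-0.001,0],"turn": [0,0,0]},
    {"dp": [0.075,-0.001,0],"turn": [0,0,0]}
  ]
}}

```text
time: 18.15
tool_pos: [0.5802, 0.0508, 0.1917]
tool_rot: [3.139, 1.22, 3.141]
contact_force: [-0.4, -0.1, -3.0]
opening: 0.0113
```

Run:
```python
from h import *
s=robot.observe();print(s["tool_pos"],s["opening"],s["contact_force"])
t=place(.5635,.0500,.1155,.003,.0);delta(t,Rgoal(0,.35))
p,D=robot.read_camera("side");crop(p,180,120,310,250,4,"pics/s12.png")
```

```text
[0.58021138 0.05083566 0.19165226] 0.01134462863485567 [-0.4117307  -0.13826302 -2.95497473]
dp mm [10.9 -0.8  1.4] turn [ 0.09 -0.06 -0.01] |t| 0.1
```

View pics/s12.png

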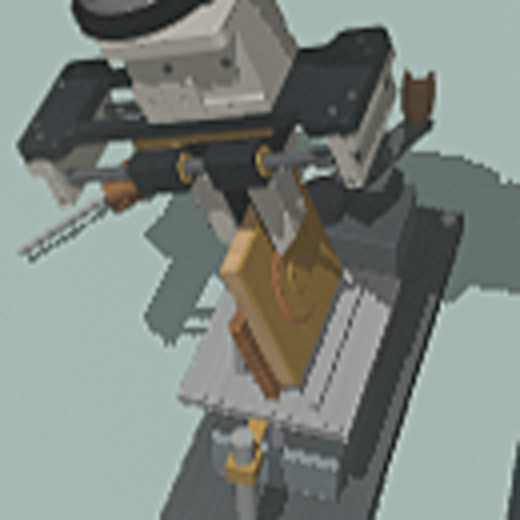

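Emit:
{"api": "move_arm", "payload": {
  "deltas": [
    {"dp": [0.003,0,0.001],"turn": [0,0,0]},
    {"dp": [0.006,0,0.001],"turn": [0,0,0]},
    {"dp": [0.009,0,0.001],"turn": [0,0,0]},
    {"dp": [0.009,0,0.001],"turn": [0,0,0]}
  ]
}}

```text
time: 18.6
tool_pos: [0.5797, 0.0494, 0.1827]
tool_rot: [3.14, 1.221, 3.139]
contact_force: [0.1, 0.7, -2.9]
opening: 0.0123
```

Emit:
{"api": "move_arm", "payload": {
  "deltas": [
    {"dp": [0.001,0,0],"turn": [0,0,0]},
    {"dp": [0.002,0,0],"turn": [0,0,0]},
    {"dp": [0.002,0,0],"turn": [0,0,0]}
  ]
}}

```text
time: 18.9
tool_pos: [0.5792, 0.0493, 0.181]
tool_rot: [3.14, 1.221, 3.139]
contact_force: [0.4, -0.8, -3.0]
opening: 0.012
```

Emit:
{"api": "move_arm", "payload": {
  "deltas": [
    {"dp": [0.001,0,0],"turn": [0,0,0]},
    {"dp": [0.001,0,0],"turn": [0,0,0]}
  ]
}}

```text
time: 19.1
tool_pos: [0.5788, 0.0493, 0.1801]
tool_rot: [3.14, 1.221, 3.139]
contact_force: [1.2, -0.6, -2.7]
opening: 0.0118
```

Emit:
{"api": "move_arm", "payload": {
  "deltas": [
    {"dp": [0.001,0,0],"turn": [0,0,0]},
    {"dp": [0.001,0,0],"turn": [0,0,0]}
  ]
}}

```text
time: 19.3
tool_pos: [0.5788, 0.0494, 0.1796]
tool_rot: [3.14, 1.222, 3.14]
contact_force: [0.6, 0.3, 0.7]
opening: 0.0118
```

Run:
```python
from h import *
t=place(.5635,.0500,.1155,.003,.0);delta(t,Rgoal(0,.35))
p,D=robot.read_camera("side");crop(p,180,120,310,250,4,"pics/s13.png")
```

```text
dp mm [-0.9  0.6 -1.3] turn [-0.03  0.09 -0.04] |t| 0.1
```

View pics/s13.png

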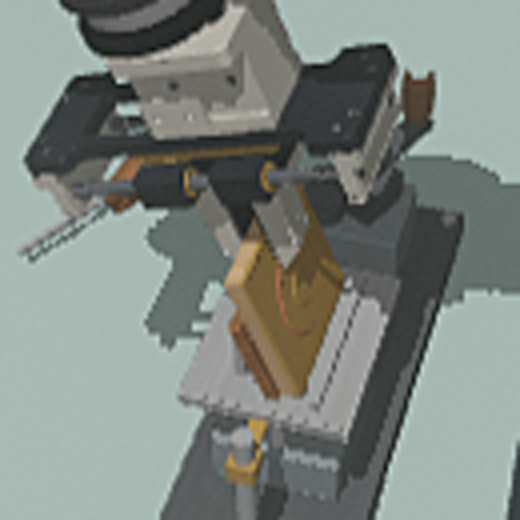

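Emit:
{"api": "move_arm", "payload": {
  "deltas": [
    {"dp": [-0.0007,0,0.0019],"turn": [0,0,0]},
    {"dp": [-0.0007,0,0.0019],"turn": [0,0,0]}
  ]
}}

```text
time: 19.55
tool_pos: [0.58, 0.0494, 0.1795]
tool_rot: [3.14, 1.22, 3.14]
contact_force: [-3.0, -0.2, 2.3]
opening: 0.0119
```

Emit:
{"api": "move_arm", "payload": {
  "deltas": [
    {"dp": [-0.0004,0,0.0014],"turn": [0,0,0]},
    {"dp": [-0.0004,0,0.0014],"turn": [0,0,0]}
  ]
}}

```text
time: 19.75
tool_pos: [0.5801, 0.0494, 0.1795]
tool_rot: [3.141, 1.216, 3.14]
contact_force: [-8.7, -0.3, 4.8]
opening: 0.0123
```

Plate touches backrest and table. Releasing.

Emit:
{"api": "move_arm", "payload": {
  "deltas": [
    {"dp": [0,0,-0.001],"turn": [0,0,0]},
    {"dp": [0,0,-0.001],"turn": [0,0,0]},
    {"dp": [0,0,-0.001],"turn": [0,0,0]},
    {"dp": [0,0,-0.001],"turn": [0,0,0]}
  ],
  "hand": 0.036
}}

```text
time: 20.15
tool_pos: [0.5813, 0.0493, 0.1794]
tool_rot: [3.14, 1.222, 3.14]
contact_force: [0.2, 0.2, 1.0]
opening: 0.035
```

Emit:
{"api": "move_arm", "payload": {
  "deltas": [
    {"dp": [-0.02,0,-0.001],"turn": [0,0,0]},
    {"dp": [-0.05,0,-0.001],"turn": [0,0,0]},
    {"dp": [-0.09,0,-0.001],"turn": [0,0,0]},
    {"dp": [-0.12,0,-0.001],"turn": [0,0,0]},
    {"dp": [-0.13,0,-0.04],"turn": [0,0,0]},
    {"dp": [-0.13,0,-0.09],"turn": [0,0,0]},
    {"dp": [-0.13,0,-0.14],"turn": [0,0,0]},
    {"dp": [-0.13,0,-0.15],"turn": [0,0,0]}
  ]
}}

```text
time: 20.95
tool_pos: [0.4813, 0.0497, 0.3559]
tool_rot: [3.14, 1.224, 3.14]
contact_force: [1.6, -0.3, 0.8]
opening: 0.0359
```

Run:
```python
from h import *
s=robot.observe();print(s["time"],s["tool_pos"],s["opening"],s["contact_force"])
p,D=robot.read_camera("side");crop(p,170,130,310,270,4,"pics/s14.png")
p,D=robot.read_camera("top");crop(p,175,150,315,230,5,"pics/t14.png");cv2.imwrite("pics/t14f.png",p[:,:,::-1])
P=cloud(robot.camera_info("top"),D);Z=P[...,2]
M=(P[...,0]>.562)&(P[...,0]<.578)&(P[...,1]>.112)&(P[...,1]<.131)&(Z>.1)&(Z<.13);print("ptr",M.sum(),np.median(Z[M]))
for x0,x1 in ((.525,.539),(.605,.618)):
    M=(P[...,0]>x0)&(P[...,0]<x1)&(P[...,1]>0)&(P[...,1]<.1)&(Z>.08)&(Z<.13);print("table",M.sum(),np.median(Z[M]) if M.any() else 0)
M=(abs(P[...,0]-.57)<.03)&(abs(P[...,1]+.113)<.03)&(Z>.125)&(Z<.138);print("boss",M.sum(),np.median(P[M],0))
M=(Z>.13)&(Z<.21)&(P[...,1]>-.05)&(P[...,1]<.12)&(P[...,0]>.52)&(P[...,0]<.64);q=P[M]
print("plate y span",np.percentile(q[:,1],[1,99]),"zmax",np.percentile(q[:,2],99.5))
M=M&(Z>.13)&(Z<.19)&(P[...,1]>.01)&(P[...,1]<.085);q=P[M];A=np.c_[q[:,2]-.116,q[:,1]-.047,np.ones(len(q))]
for i in range(4):
    c,*_=np.linalg.lstsq(A,q[:,0],rcond=None);r=q[:,0]-A@c;k=np.abs(r)<.003;q=q[k];A=A[k]
print("face x at foot %.4f slope %.3f rad, dy %.4f n %d"%(c[2],np.arctan(c[0]),c[1],len(q)),"perp offset from backrest(.5664):",(c[2]-.5664)*np.cos(.35))
```

```text
20.95 [0.48126043 0.0496943  0.35593692] 0.03592758917252792 [ 1.5744717  -0.26853794  0.82945124]
ptr 0 nan
table 0 0
table 0 0
boss 88 [ 0.57168962 -0.11298725  0.13268929]
  return _methods._mean(a, axis=axis, dtype=dtype,
  ret = ret.dtype.type(ret / rcount)
Traceback (most recent call last):
IndexError: index -1 is out of bounds for axis 0 with size 0
```

View pics/s14.png

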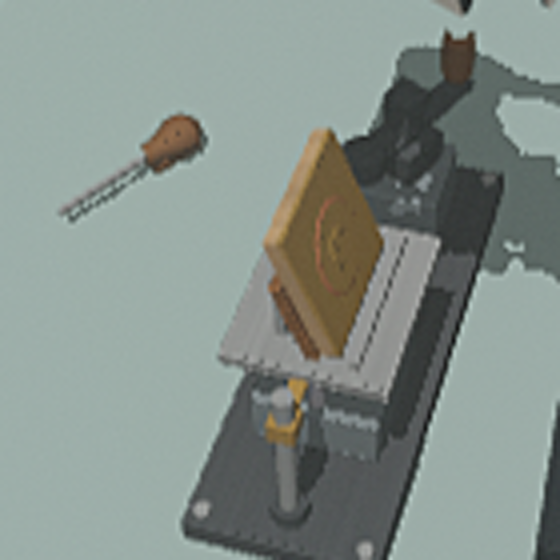

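View pics/t14.png

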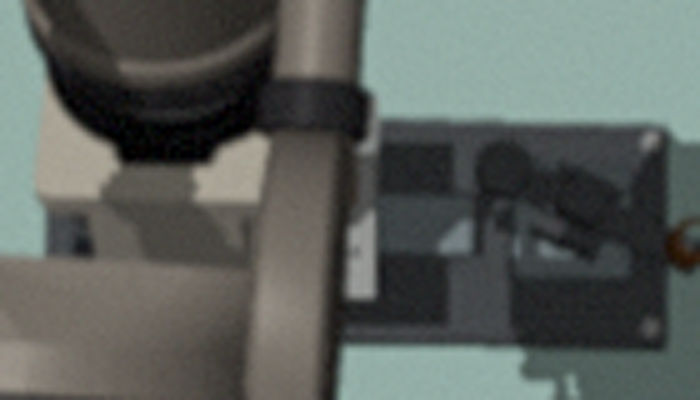

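The side view shows the plate leaning on the backrest, brass face outward with its ornament visible. The arm blocks the top view, so I'm moving it aside for a final check.

Emit:
{"api": "move_arm", "payload": {
  "deltas": [
    {"dp": [0,0.045,0],"turn": [0,0,0]},
    {"dp": [0,0.09,0],"turn": [0,0,0]},
    {"dp": [0,0.135,0],"turn": [0,0,0]},
    {"dp": [0,0.18,0],"turn": [0,0,0]},
    {"dp": [0,0.225,0],"turn": [0,0,0]},
    {"dp": [0,0.27,0],"turn": [0,0,0]},
    {"dp": [0,0.27,0],"turn": [0,0,0]},
    {"dp": [0,0.27,0],"turn": [0,0,0]}
  ]
}}

```text
time: 21.85
tool_pos: [0.4856, 0.3205, 0.3509]
tool_rot: [-3.14, 1.22, -3.139]
contact_force: [1.0, 0.1, -0.7]
opening: 0.0361
```

Run:
```python
from h import *
s=robot.observe();print(s["time"],s["tool_pos"],s["contact_force"])
p,D=robot.read_camera("top");crop(p,70,120,330,280,3,"pics/t15.png")
P=cloud(robot.camera_info("top"),D);Z=P[...,2]
M=(P[...,0]>.562)&(P[...,0]<.578)&(P[...,1]>.112)&(P[...,1]<.131)&(Z>.1)&(Z<.13);print("ptr",M.sum(),np.median(P[M],0))
for x0,x1 in ((.525,.539),(.605,.618)):
    M=(P[...,0]>x0)&(P[...,0]<x1)&(P[...,1]>0)&(P[...,1]<.1)&(Z>.08)&(Z<.13);print("table",M.sum(),np.median(Z[M]) if M.any() else 0)
M=(Z>.13)&(Z<.21)&(P[...,1]>-.05)&(P[...,1]<.12)&(P[...,0]>.52)&(P[...,0]<.64);q=P[M]
print("plate",len(q),"y span",np.percentile(q[:,1],[1,99]),"zmax",np.percentile(q[:,2],99.5))
M=M&(Z<.19)&(P[...,1]>.01)&(P[...,1]<.085);q=P[M];A=np.c_[q[:,2]-.116,q[:,1]-.047,np.ones(len(q))]
for i in range(4):
    c,*_=np.linalg.lstsq(A,q[:,0],rcond=None);r=q[:,0]-A@c;k=np.abs(r)<.003;q=q[k];A=A[k]
print("face x at foot %.4f slope %.3f rad, dy %.4f n %d"%(c[2],np.arctan(c[0]),c[1],len(q)),"perp offset from backrest:",(c[2]-.5664)*np.cos(.35))
```

```text
21.85 [0.48558479 0.32045422 0.35094482] [ 1.02380388  0.07436305 -0.73252628]
ptr 38 [0.57268375 0.12200584 0.1164169 ]
table 241 0.11585046197556165
table 30 0.11644760157817205
plate 926 y span [-0.00085101  0.09254031] zmax 0.2063251199379155
face x at foot 0.5532 slope 0.352 rad, dy 0.0008 n 461 perp offset from backrest: -0.012423670060893935
```

View pics/t15.png

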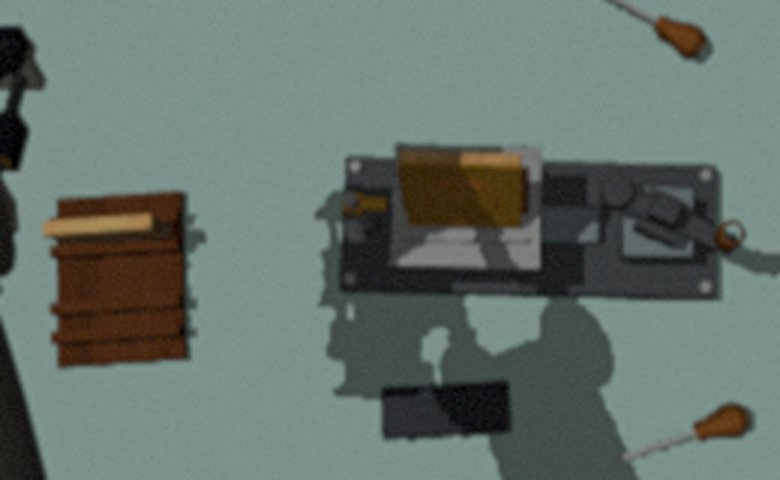

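All checks pass: slope 0.352 rad, face 12.4 mm in front of the backrest, about 2 mm off centre, table and pointer level.

```bash
python3 -c "
from cell import robot
print(robot.hand_in(), robot.observe()['time'])"
```

```text
the job is handed in; nothing more can be done
the job is handed in; nothing more can be done
```

I finished the job and handed it in at about 22 s of the 72 s allowed; the simulator gives no verdict. I fitted the crank on the square shaft and wound the jack by its knob for about 2.5 turns. Then I leaned the brass-faced plate on the backrest and moved the arm clear.

Last checks, from camera measurements before hand-in:
- **Table height:** the table top read 0.1159–0.1164 m against 0.1164 m for the pointer top, so they are level within about 0.5 mm.
- **Crank:** its boss top was at 0.1327 m against 0.132 m when fully home, so it is home and upright.
- **Pattern plate:** it leans at 0.352 rad against 0.35 for the backrest. Its brass face is outward, 12.4 mm in front of the backrest, with the foot behind the lip and about 2 mm off centre.
- **Other objects:** the pointer's height was unchanged. The blank, gravers and whetstone look unmoved in the last picture, but I did not re-measure them.

The top and wrist cameras disagreed by 2–3 mm in x. I used the wrist camera's values for fitting the crank and gripping the plate. For placing the plate I set the backrest position between the two and moved in by feel until it touched. No check failed.

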